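Line up a lamp rose's screw eye with a turning bar

ROBOT

A 7-joint arm with a two-finger parallel gripper is mounted at the origin on the work surface. World frame = base frame: x ahead of the robot, y to its left, z up, the work surface at z = 0. Lengths are in mm, angles in rad, forces in N, time in s.
With the tool pointing down it reaches from about 425 to 875 mm from the base axis. Payload 8.4 kg.
Tool frame: the origin (TCP) lies on the front face of the gripper's body, between the roots of the fingers; the fingertips stand 70 mm ahead of it and the grasp point (between the pads) lies 51 mm ahead of it (ctrl.tips_ahead is the distance from the TCP to the fingertips, in mm); z points along the fingers, y is the line along which they close (so a half turn about z gives the same grasp; the last joint's range is limited). The gripper opens to 87 mm and grips with 3 to 60 N. Pads are 19 mm wide; open, the fingers measure 117 mm over their backs; the gripper's body (75 mm by 190 mm) begins 51 mm behind the grasp point.
Start: joints at [1.245, 0.333, 0.04, 1.465, -0.013, 1.343, -0.059], TCP at [146.139, -633.333, 292.246] pointing down, gripper open.
Joint ranges: [-2.58, 2.58], [-0.38, 2.09], [-1.3, 1.39], [0.25, 2.4], [-1.5, 4.64], [0.08, 2.09], [-2.65, 2.65]. Speed limits (rad/s): [2.22, 2.22, 2.79, 2.79, 3.14, 3.14, 3.14].

INTERFACE

Orientations are given as a unit quaternion [x, y, z, w].
In Python, from rig import ctrl gives the robot as it stands.
- The arm moves only by the tool send_rows, never from a script. Its argument "commands" is a list that holds one entry, the list of rows, each a list of 6 numbers: the shift along the tool's x, y, z in units of 150 mm (1.0 is 150 mm), then the turn, a rotation vector about the tool's x, y, z in units of pi rad (1.0 is pi rad). A call has 1 to 5 rows; each row is the pose to reach, as a shift and turn from the pose commanded when the call began, along the tool's axes at that moment, turning the shorter way round; what a row does not reach only later rows make up. A row lasts 1/10 s, in which the tool goes at most 50 mm and 8.59 degrees, less where a joint would pass 70% of its speed; a pose out of reach is approached as far as the arm can. A call with a number of a shift or a turn outside -1 to 1 is refused whole. A call with a gripper value outside its range is refused whole. "jaw" is the opening, from 0 (shut) to 1 (fully open), set as the call begins (left out, the last holds). The fingers move at their own pace and stop on an object; the grip force is fixed at half the most. Time passes only in rows, so rows that repeat a pose let the fingers close. It gives the time, the measured TCP pose, the force, the opening and the grip force at its end, in the units of the state.
- ctrl.state(): the state, without advancing time (a new reading comes with each control period).
- ctrl.capture(name): name is "side" or "top" or "wrist"; returns (picture, depth): 400x640x3 uint8, red, green, blue; 400x640 float32, mm along the optical axis (not along the pixel's ray), 0 where there is no reading.
- ctrl.calibration(name): a dict with "intrinsics" (3x3 intrinsics, pixels), "eye" and "attitude" of the camera in the world. Camera axes: x right, y up, looking along -z (the intrinsics and any distortion apply to the point x, -y, -z); pixel columns grow to the right and rows downward; lengths in mm; the calibration is good to about 2 mm. The wrist camera is an equidistant fisheye: a pixel r from the principal point sees the ray r / f radians off the axis. A picture is of the moment at which its call begins: read the wrist's pose just before it. calibration takes no time and is no camera call; for the wrist camera it gives the pose at the moment of the call.
- ctrl.sign_off(): hands the job in; it is judged then, once.
Trained networks look in the newest picture that a camera, given by its name, has taken for a name from the list of things; names that differ only in an ending like _2 or _b are one class to them, and where a whole thing is asked for, a point or a joint stands for the part that bears it (a point fixed in the world has none). Each returns a list of dicts, best first, with "conf" (0 to 1); they miss things now and then, are a little off and sometimes report something else, mostly with a low value. They report only what shows in the picture. A call takes as long as a camera call. They do not tell look-alikes from the thing itself.
- ctrl.find_in(query, camera): "point" ([x, y, z] in mm, in the coordinates of the camera as it stood for that picture, good to about 4 mm: the middle of the surface that is visible of it).
- ctrl.trace(query, camera): "mask" (400x640 bool, what is visible of it).
- ctrl.pinpoint(query, camera): "point" ([x, y, z] in mm, in the coordinates of the camera as it stood for that picture, good to about 4 mm: a listed point, or the origin of a listed thing).
The state is a dict: "time": time; "q": joint angles; "qvel": joint speeds; "tau": joint torques, N m; "ee_pos": TCP position; "eef_rot": TCP orientation; "wrist_force": force on the tool from outside, world axes, zero at the start; "moment": the same for the moment, N m; "gripper_width": finger opening in mm; "gripper_force": force on a finger pad.
Only numpy, scipy, OpenCV 4.12 (cv2) and the standard library are available. Lean on these libraries where they do the work, as an engineer would, in place of code of your own. Each camera call takes 0.05 s, during which the arm holds its last target. There are 200 camera calls.

TASK

Take the turning bar from its rest, slide it through the loop of the brass screw eye on the sloping stand, and use it as a lever to turn the eye clockwise (seen from above the slope) until the flat of the loop stands in line with the two black marks on the wooden rose. Draw the bar out again and set it down flat in the red tray, without dropping it in from above the rim. Turn the eye only with the bar, never pushing it with the gripper, and leave the planter, the bottle and the candle cup undisturbed.

Things in the scene. Friction and masses are not known exactly. Their poses are not given: they have to be found in the camera images.
- stand: Fixed plywood bench stand, 180 x 200 mm foot. Origin on the table under the centre of its sloping 200 x 200 mm face, which is 100 mm up. x horizontal, towards the face's low edge; z up. The face is tilted 36 degrees about y: high at -x, low at +x, outward normal (0.588, 0, 0.809) in this frame.
- eye_loop (a point): Centre of the loop of the brass screw eye that stands square to the slope in the middle of the rose, 45 mm out from the rose's surface. Bar of the loop 14 mm thick, clear opening 24 mm, 52 mm over all. The frame turns with the eye: x is the loop's normal (the turning bar goes through along x), y lies in the loop's plane, z is the screw axis, outward along the slope's normal.
- eye (a joint): Turn of the eye about its screw axis, rad, growing clockwise looking down on the slope. 0: loop in line with the black marks, its x straight down the slope (stand +x side). Starts at -1.0 to -0.55; stops at -1.3 and 0.6. Stiff (0.25 N m friction), stays where left. The loop is wide: a bar through its centre swings about 0.65 rad from the loop's x before it bears on both sides and turns the eye.
- bar: Loose turning bar, 180 mm, 0.13 kg: orange square handle 20 x 20 x 70 mm, round steel shaft 16 mm thick, 110 mm long. Origin mid-handle on the axis; x runs to the tip (handle -35 to 35 mm, shaft 35 to 145 mm). Balances about 26 mm from the origin. Lies level in the rest, axis 60 mm above the table.
- bar_tip (a point): Free end of the bar's shaft, 145 mm along the bar's x from its origin.
- rose (a point): Centre of the surface of the dark round wooden lamp rose, 130 mm across, 18 mm thick, fixed on the middle of the sloping face. Two black marks, 26 x 6 mm, lie on it left and right of the eye, along the stand's y axis. Axes as the stand's.
- rest: Fixed light wooden rest for the bar. Origin on the table under the origin of the lying bar (within 3 mm), same x direction. Base 195 x 80 x 12 mm (from x = -50 to +145 mm); two notched posts, 10 mm thick in x, at x = -28 mm and x = +110 mm, up to 63 mm high and up to 38 mm wide; between them the bar is free.
- tray: Fixed red shoe-box lid used as a tray, 260 (x) x 170 (y) x 42 mm high, wall and floor 4 to 5 mm. Origin at the centre of its underside.
- planter: Bystander: loose white ceramic planter, 90 mm across the mouth, 90 mm high. Origin at the centre of its underside.
- bottle: Bystander: loose black bottle, 56 mm across, 150 mm high. Origin at the centre of its underside.
- candle_cup: Bystander: loose brass candle cup, 60 mm across, 45 mm high. Origin at the centre of its underside.
Things that resemble listed ones, but are neither listed nor needed, are in the scene too. Leave any blue or green look-alike of the bar alone.

How it is judged:
By the outcome, as a careful person would: the job done as asked, in the order asked, and still so for the second after the job is handed in, with the robot touching nothing.
It also fails if it takes over 67 s, if anything falls off the work surface, if the arm or the gripper's body presses on something with over 40 N, if the wrist force passes 120 N, or if a joint passes its speed limit or range.

## Working session

There is one attempt and no reset: what is moved stays moved. The work goes in short steps, Python scripts to look and compute and a tool call to move; the robot and the scene stay as the last step left them, time stands still between calls to the robot, and variables do not carry over. Pictures are saved under pics/ and viewed, at most 10 in all, crops included, and the job is handed in when it is done.

Besides the shell and the picture viewer there is one more tool, called in YAML: its name, and indented under it one key for each argument. send_rows: Moves the arm, as the interface text tells. Shifts and turns lie within -1 to 1; 1 stands for 150 mm of shift or pi rad of turn. Its arguments: {"type":"object","properties":{"commands":{"type":"array","items":{"type":"array","items":{"type":"array","items":{"type":"number","minimum":-1,"maximum":1}}}},"jaw":{"type":"number"}},"required":["commands"]}

```bash
mkdir -p pics; ls; cat > h.py <<'E'
import numpy as np, cv2
from scipy.spatial.transform import Rotation as R
from rig import ctrl
def att(c):
    a=np.array(c["attitude"],float)
    return a if a.shape==(3,3) else R.from_quat(a).as_matrix()
def w(p,c): return att(c)@np.array(p)+np.array(c["eye"])
E
python3 - <<'E'
from h import *
print(ctrl.state())
ims=[]
for n in ("side","top"):
    c=ctrl.calibration(n);print(n,c)
    im,d=ctrl.capture(n);ims.append(im);np.save(n+"_d.npy",d);cv2.imwrite(f"pics/{n}1.png",im[:,:,::-1])
    for q in ["stand","eye_loop","rose","bar","bar_tip","rest","tray","planter","bottle","candle_cup"]:
        try: print(n,q,[(round(float(r["conf"]),2),w(r["point"],c).round(0).tolist()) for r in ctrl.pinpoint(q,n)[:3]])
        except Exception as e: print(q,e)
E
```

```text
pics
{'time': 0.0, 'q': array([ 1.24480529,  0.33391329,  0.03990552,  1.46628433, -0.01337834,
        1.34328902, -0.05849066]), 'qvel': array([ 9.37445305e-04, -8.41886606e-04,  4.18921916e-05,  2.22469080e-04,
       -5.07670686e-04, -2.87371196e-04, -2.14423720e-05]), 'tau': array([ 7.43156234e-04, -6.56368375e+01,  1.33557435e+00, -4.03818834e+01,
       -5.97979082e-02,  4.47259122e-02,  1.17095324e-04]), 'ee_pos': array([ 146.02668686, -633.01652887,  291.35169873]), 'eef_rot': array([ 9.93579160e-01,  1.13136161e-01, -1.62317877e-04, -7.97748100e-04]), 'wrist_force': array([-0.07296207,  0.04679309,  0.57663312]), 'moment': array([-0.03632667,  0.0458529 ,  0.00196389]), 'gripper_force': 0.0, 'gripper_width': 86.91822418536664}
side {'intrinsics': array([[363.30142895,   0.        , 324.35563195],
       [  0.        , 363.30142895, 201.66069457],
       [  0.        ,   0.        ,   1.        ]]), 'eye': array([128.84291916, 585.73219471, 887.68469817]), 'attitude': array([-0.10761748,  0.31918679,  0.89847733, -0.28156129])}
side stand [(0.95, [626.0, 16.0, 2.0])]
side ey
[... 669 characters left out ...]
), 'eye': array([ 276.61436585,   90.81845864, 1225.19209291]), 'attitude': array([ 0.06285071, -0.0786424 , -0.70016031,  0.70685268])}
top stand [(0.8, [627.0, 11.0, 1.0])]
top eye_loop [(0.59, [426.0, 309.0, 61.0]), (0.53, [660.0, 23.0, 158.0])]
top rose [(0.67, [633.0, 11.0, 116.0]), (0.49, [427.0, 310.0, 58.0])]
top bar [(0.88, [697.0, 404.0, 12.0]), (0.76, [429.0, 510.0, 11.0]), (0.76, [294.0, 284.0, 10.0])]
top bar_tip [(0.92, [312.0, 423.0, 6.0]), (0.91, [166.0, 237.0, 11.0]), (0.81, [568.0, 278.0, 62.0])]
top rest []
top tray [(0.89, [443.0, -321.0, 0.0])]
top planter [(0.79, [674.0, -258.0, 2.0])]
top bottle [(0.75, [704.0, 239.0, 1.0])]
top candle_cup [(0.56, [389.0, -34.0, 1.0])]
```

View pics/top1.png

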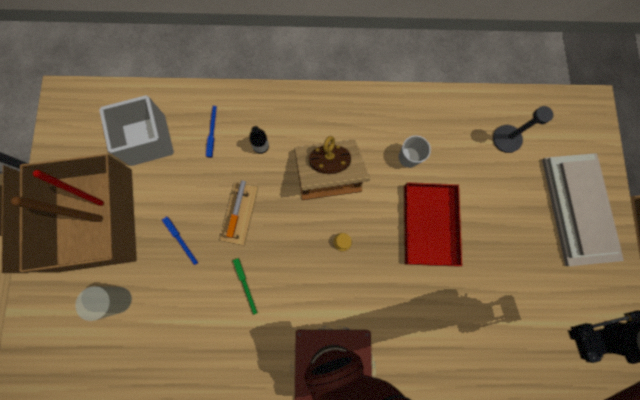

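View pics/side1.png

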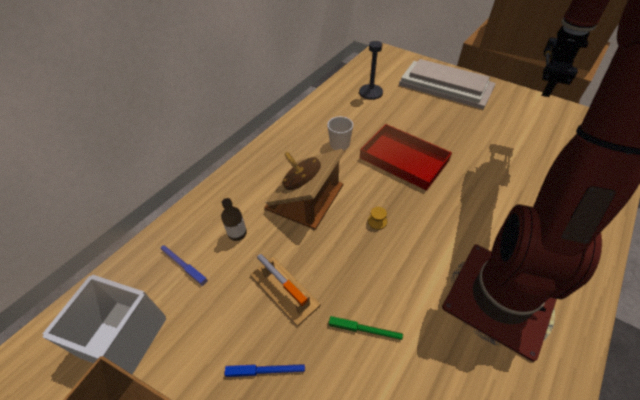

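The top view shows the rest with the orange bar at px (237,210), the stand with rose and eye at (330,155), the tray at (433,225) and the candle cup at (343,242). The side view agrees. The slope faces away from the robot.

```bash
cat >> h.py <<'E'
def cloud(n,d,mask):
    c=ctrl.calibration(n);K=c["intrinsics"];v,u=np.nonzero(mask&(d>0));z=d[v,u]
    return np.c_[(u-K[0,2])/K[0,0]*z,-(v-K[1,2])/K[1,1]*z,-z]@att(c).T+c["eye"]
def rows(p0,R0,p1,R1):
    "command of pose 1 from pose 0"
    return np.r_[R0.inv().apply(np.array(p1)-p0)/150,(R0.inv()*R1).as_rotvec()/np.pi]
def step(p0,R0,r):
    r=np.array(r);return p0+R0.apply(r[:3]*150),R0*R.from_rotvec(r[3:]*np.pi)
def tool(x,z):
    z=np.array(z,float);z/=np.linalg.norm(z);x=np.array(x,float);x-=z*(x@z);x/=np.linalg.norm(x)
    return R.from_matrix(np.c_[x,np.cross(z,x),z])
E
python3 - <<'E'
from h import *
for n in ("side","top"):
    im=cv2.imread(f"pics/{n}1.png")[:,:,::-1].astype(int);d=np.load(n+"_d.npy")
    P=cloud(n,d,np.ones(d.shape,bool));rgb=im[d>0]
    near=(abs(P[:,0]-430)<60)&(abs(P[:,1]-310)<50)&(P[:,2]>50)
    o=P[near&(rgb[:,0]>1.8*rgb[:,1])&(rgb[:,0]>100)]
    print(n,"handle",len(o),o.mean(0).round(1),o.max(0).round(),o.min(0).round())
    b=P[(P[:,0]>380)&(P[:,0]<580)&(abs(P[:,1]-300)<50)&(P[:,2]>55)&(P[:,2]<80)]
    u,s,vt=np.linalg.svd(b[:,:2]-b[:,:2].mean(0));a=vt[0]*np.sign(vt[0,0]);t=(b[:,:2]-b[:,:2].mean(0))@a
    print("bar",len(b),b.mean(0).round(1),"dir",np.degrees(np.arctan2(a[1],a[0])).round(1),"ends",(b[:,:2].mean(0)+a*t.min()).round(),(b[:,:2].mean(0)+a*t.max()).round())
    # slope plane
    s=P[(abs(P[:,0]-627)<110)&(abs(P[:,1]-12)<120)&(P[:,2]>45)]
    best=None;rng=np.random.default_rng(0)
    for _ in range(500):
        q=s[rng.choice(len(s),3,False)];m=np.cross(q[1]-q[0],q[2]-q[0]);L=np.linalg.norm(m)
        if L<100: continue
        m/=L;m*=np.sign(m[2])
        if abs(m[2]-.809)>.06: continue
        k=(abs((s-q[0])@m)<4).sum()
        if best is None or k>best[0]: best=(k,m,q[0])
    k,m,q0=best;f=s[abs((s-q0)@m)<4];ce=f.mean(0);m=np.linalg.svd(f-ce)[2][2];m*=np.sign(m[2])
    print("plane",k,len(s),m.round(3),"yaw",np.degrees(np.arctan2(m[1],m[0])).round(1),ce.round(), "z-ish",(ce@m).round(1))
    h=(s-ce)@m;e=s[(h>22)&(h<110)];print("eye pts",len(e),e.mean(0).round(1),e.min(0).round(),e.max(0).round())
    t=P[(abs(P[:,0]-440)<160)&(abs(P[:,1]+318)<120)&(P[:,2]>35)&(P[:,2]<55)]
    print("tray rim",cv2.minAreaRect(t[:,:2].astype(np.float32)))
st=ctrl.state();Rt=R.from_quat(st["eef_rot"]);c=ctrl.calibration("wrist")
print("cam in tool",Rt.inv().apply(c["eye"]-st["ee_pos"]).round(), "axis",Rt.inv().apply(-att(c)[:,2]).round(2),c["intrinsics"][0])
p=st["ee_pos"];Rc=Rt
for q,yaw in [((300,-560,360),10),((450,-450,380),5),((540,-310,400),0),((560,-160,400),0),((560,-30,400),0)]:
    y=np.radians(yaw);R1=tool((np.cos(y),np.sin(y),0),(0,0,-1));r=rows(p,Rc,q,R1).round(2);print(r.tolist());p,Rc=step(p,Rc,r)
E
```

```text
side handle 228 [421.6 315.1  69.4] [457. 329.  74.] [388. 300.  57.]
bar 573 [463.4 306.1  66.6] dir -11.2 ends [388. 321.] [567. 286.]
plane 1065 2561 [0.576 0.093 0.812] yaw 9.2 [589.  38. 121.] z-ish 440.5
eye pts 128 [645.6  27.4 151.2] [593.   5.  94.] [676.  56. 177.]
tray rim ((439.7208557128906, -316.53057861328125), (176.30787658691406, 261.08282470703125), 88.18897247314453)
top handle 132 [424.9 308.5  69.8] [458. 322.  76.] [393. 296.  60.]
bar 384 [471.3 300.2  67.3] dir -10.9 ends [392. 315.] [568. 282.]
plane 1588 2898 [0.577 0.091 0.812] yaw 8.9 [604.  13. 116.] z-ish 443.8
eye pts 186 [653.8  19.7 150.6] [594. -27.  94.] [682.  55. 178.]
tray rim ((444.15557861328125, -318.13177490234375), (172.1750030517578, 260.4471130371094), 88.34739685058594)
cam in tool [ 82.   0. -93.] axis [-0.3  -0.    0.95] [309.70691629   0.         320.33391582]
[1.11, -0.25, -0.45, -0.0, 0.0, 0.02]
[1.11, -0.56, -0.14, -0.0, 0.0, 0.02]
[0.69, -0.86, -0.13, -0.0, 0.0, 0.03]
[0.14, -1.0, 0.0, -0.0, 0.0, 0.0]
[0.0, -0.87, 0.0, -0.0, 0.0, 0.0]
```

send_rows:
  commands:
    - [[1.0,-0.25,-0.45,0,0,0.02],[1.0,-0.25,-0.45,0,0,0.02],[1.0,-0.25,-0.45,0,0,0.02],[1.0,-0.25,-0.45,0,0,0.02],[1.0,-0.25,-0.45,0,0,0.02]]

```text
time: 1.6
ee_pos: [287.8, -561.5, 361.3]
eef_rot: [0.996, 0.085, 0.001, 0.001]
wrist_force: [0.5, -0.6, -0.2]
gripper_width: 86.9
gripper_force: 0.0
```

send_rows:
  commands:
    - [[1.0,-0.56,-0.14,0,0,0.02],[1.0,-0.56,-0.14,0,0,0.02],[1.0,-0.56,-0.14,0,0,0.02],[1.0,-0.56,-0.14,0,0,0.02]]

```text
time: 2.0
ee_pos: [420.9, -453.0, 380.7]
eef_rot: [0.999, 0.052, 0.001, -0.001]
wrist_force: [0.5, -0.2, 1.0]
gripper_width: 86.9
gripper_force: 0.0
```

send_rows:
  commands:
    - [[0.8,-0.86,-0.13,0,0,0.03],[0.8,-0.86,-0.13,0,0,0.03],[0.8,-0.86,-0.13,0,0,0.03],[0.8,-0.86,-0.13,0,0,0.03]]

```text
time: 2.4
ee_pos: [526.1, -312.4, 400.1]
eef_rot: [1.0, 0.005, 0.0, -0.001]
wrist_force: [-0.1, -0.1, -0.7]
gripper_width: 87.1
gripper_force: 0.0
```

send_rows:
  commands:
    - [[0.1,-1.0,0,0,0,0],[0.1,-1.0,0,0,0,0],[0.1,-1.0,0,0,0,0],[0.1,-1.0,0,0,0,0]]

```text
time: 2.8
ee_pos: [539.1, -158.6, 400.4]
eef_rot: [1.0, 0.008, 0.0, -0.001]
wrist_force: [0.1, -1.2, -0.5]
gripper_width: 87.0
gripper_force: 0.0
```

send_rows:
  commands:
    - [[0.0,-0.87,0,0,0,0],[0.0,-0.87,0,0,0,0],[0.0,-0.87,0,0,0,0],[0.0,-0.87,0,0,0,0]]

```text
time: 3.2
ee_pos: [537.3, -30.9, 400.2]
eef_rot: [1.0, 0.006, 0.0, -0.001]
wrist_force: [-0.4, -0.4, 0.4]
gripper_width: 86.9
gripper_force: 0.0
```

```bash
cat >> h.py <<'E'
def wray(u,v,c):
    K=c["intrinsics"];x=np.array(u,float)-K[0,2];y=np.array(v,float)-K[1,2];r=np.hypot(x,y);th=r/K[0,0]
    s=np.where(r>1e-6,np.sin(th)/np.maximum(r,1e-6),1/K[0,0])
    return np.stack([x*s,-y*s,-np.cos(th)],-1)
def wcloud(d,c):
    v,u=np.nonzero(d>0);r=wray(u,v,c);return (r*(d[v,u]/-r[:,2])[:,None])@att(c).T+c["eye"],(v,u)
def wpix(p,c):
    q=att(c).T@(np.array(p)-c["eye"]);K=c["intrinsics"];th=np.arctan2(np.hypot(q[0],q[1]),-q[2]);a=np.arctan2(-q[1],q[0])
    return K[0,2]+K[0,0]*th*np.cos(a),K[1,2]+K[0,0]*th*np.sin(a)
def plan(p,Rc,way):
    for q,R1 in way:
        r=rows(p,Rc,q,R1).round(3);print(r.tolist());p,Rc=step(p,Rc,r)
    return p,Rc
E
python3 - <<'E'
from h import *
c=ctrl.calibration("wrist");im,d=ctrl.capture("wrist");np.save("w1_d.npy",d);cv2.imwrite("w1.png",im[:,:,::-1])
import pickle;pickle.dump(c,open("w1_c.pkl","wb"))
for q in ["eye_loop","rose","stand"]: print(q,[(round(float(r["conf"]),2),w(r["point"],c).round(1).tolist()) for r in ctrl.pinpoint(q,"wrist")[:3]])
P,(v,u)=wcloud(d,c)
s=(abs(P[:,0]-627)<120)&(abs(P[:,1]-12)<120)&(P[:,2]>45);S=P[s]
yaw=np.radians(9);n0=np.array([.588*np.cos(yaw),.588*np.sin(yaw),.809]);h=S@n0
hist,e=np.histogram(h,np.arange(380,540,2));print("levels",[(int(e[i]),int(hist[i])) for i in np.argsort(hist)[-8:]])
u0,v0=wpix((640,15,130),c);print("eye pix",u0,v0)
u0,v0=int(u0),int(v0);cr=im[max(0,v0-75):v0+75,max(0,u0-100):u0+100];cv2.imwrite("pics/w1.png",cv2.resize(cr,None,fx=4,fy=4,interpolation=cv2.INTER_CUBIC)[:,:,::-1]);print(u0,v0)
st=ctrl.state();a=np.radians(-11);b=np.array([np.cos(a),np.sin(a),0]);z=.35*0+np.sin(.35)*b-np.cos(.35)*np.array([0,0,1]);Rg=tool(b,z)
g=np.array([424,311,60])+12*b
plan(st["ee_pos"],R.from_quat(st["eef_rot"]),[((500,110,400),tool((1,-.05,0),(0.1,0,-1))),((450,220,320),tool((1,-.12,0),(.2,0,-1))),(g-z*(58+130),Rg)])
E
```

```text
eye_loop [(0.91, [659.6, 25.4, 151.8])]
rose [(0.97, [634.9, 14.1, 115.6])]
stand [(0.8, [622.4, 14.0, -0.4])]
levels [(458, 153), (440, 168), (466, 175), (464, 351), (460, 2025), (462, 3282), (442, 4591), (444, 7049)]
eye pix 281.95296472531146 93.43134568142558
281 93
[-0.247, -0.982, -0.001, 0.001, 0.032, 0.017]
[-0.421, -0.713, 0.497, 0.003, 0.031, 0.023]
[-0.693, -0.593, 0.445, -0.014, 0.049, 0.02]
```

View pics/w1.png

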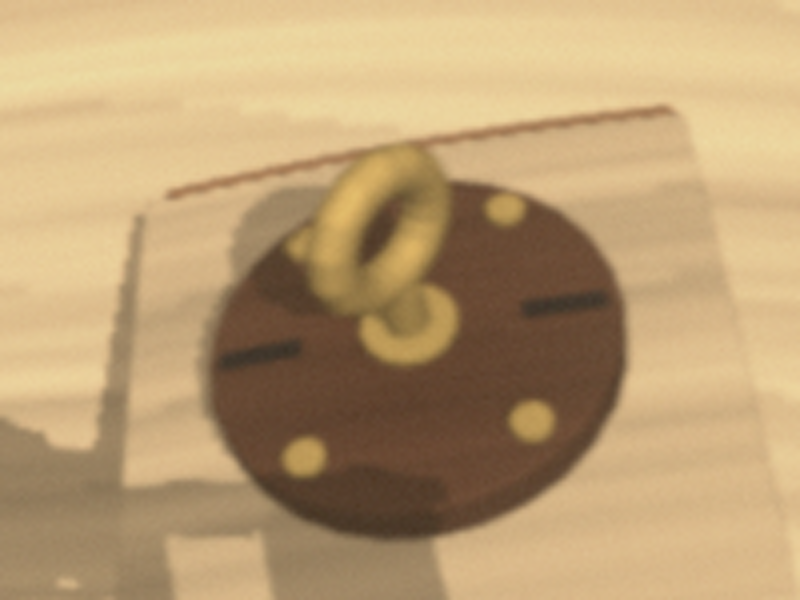

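The wrist view shows the loop at crop px (380,230) turned about 50 degrees anticlockwise from the marks at (260,355) and (565,303), as expected.

send_rows:
  commands:
    - [[-0.25,-0.98,0,0,0.03,0.02],[-0.25,-0.98,0,0,0.03,0.02],[-0.25,-0.98,0,0,0.03,0.02],[-0.25,-0.98,0,0,0.03,0.02]]

```text
time: 3.8
ee_pos: [497.4, 117.4, 400.9]
eef_rot: [0.999, -0.025, 0.048, -0.001]
wrist_force: [0.3, 0.1, -0.1]
gripper_width: 87.2
gripper_force: 0.0
```

send_rows:
  commands:
    - [[-0.42,-0.71,0.5,0,0.03,0.02],[-0.42,-0.71,0.5,0,0.03,0.02],[-0.42,-0.71,0.5,0,0.03,0.02],[-0.42,-0.71,0.5,0,0.03,0.02]]

```text
time: 4.2
ee_pos: [446.7, 224.1, 317.1]
eef_rot: [0.994, -0.057, 0.092, 0.0]
wrist_force: [0.1, -1.0, -0.0]
gripper_width: 87.2
gripper_force: 0.0
```

send_rows:
  commands:
    - [[-0.69,-0.59,0.3,-0.01,0.05,0.02],[-0.69,-0.59,0.3,-0.01,0.05,0.02],[-0.69,-0.59,0.3,-0.01,0.05,0.02],[-0.69,-0.59,0.3,-0.01,0.05,0.02],[-0.69,-0.59,0.3,-0.01,0.05,0.02]]

```text
time: 4.7
ee_pos: [366.3, 307.8, 261.8]
eef_rot: [0.98, -0.096, 0.172, 0.014]
wrist_force: [0.4, -0.3, -0.2]
gripper_width: 87.1
gripper_force: 0.0
```

```bash
python3 - <<'E'
from h import *
import pickle
# eye fit from first wrist view
c=pickle.load(open("w1_c.pkl","rb"));d=np.load("w1_d.npy");im=cv2.imread("w1.png")[:,:,::-1].astype(int)
P,(v,u)=wcloud(d,c);rgb=im[v,u]
s=(abs(P[:,0]-635)<110)&(abs(P[:,1]-14)<110)&(P[:,2]>60);P=P[s];rgb=rgb[s]
yaw=np.radians(9);n=np.array([.588*np.cos(yaw),.588*np.sin(yaw),.809])
f=P[abs(P@n-461.5)<4]
for _ in range(3):
    ce=f.mean(0);n=np.linalg.svd(f-ce)[2][2];n*=np.sign(n[2]);f=P[abs((P-ce)@n)<2.5]
print("rose n",n.round(3),"yaw",np.arctan2(n[1],n[0]).round(3))
n=np.array([.588*np.cos(yaw),.588*np.sin(yaw),.809]);dn=np.cross([-np.sin(yaw),np.cos(yaw),0],n);ys=np.array([-np.sin(yaw),np.cos(yaw),0])
q=np.c_[(f-ce)@dn,(f-ce)@ys];hull=cv2.convexHull(q.astype(np.float32));(cx,cy),r=cv2.minEnclosingCircle(hull);
rc=ce+dn*cx+ys*cy;print("rose centre",rc.round(1),"r",r)
h=(P-rc)@n;e=P[(h>24)&(h<85)&(rgb[:,0]>1.3*rgb[:,2])];hh=(e-rc)@n
e2=e[hh>28];k=np.c_[(e2-rc)@dn,(e2-rc)@ys];m=np.median(k,0);t=np.linalg.svd(k-k.mean(0))[2][0]
t*=np.sign(t[1]);print("eye pts",len(e2),"mid dn,ys",k.mean(0).round(1),"h",hh.min().round(),hh.max().round(),"extent",((k-k.mean(0))@t).min().round(1),((k-k.mean(0))@t).max().round(1),"theta from y dir",np.arctan2(t[0],t[1]).round(3))
print("loop c",(rc+45*n).round(1))
# bar
st=ctrl.state();Rt=R.from_quat(st["eef_rot"])
c=ctrl.calibration("wrist");im,d=ctrl.capture("wrist");cv2.imwrite("pics/w2.png",im[:,:,::-1]);P,(v,u)=wcloud(d,c);rgb=im[v,u].astype(int)
s=(P[:,0]>370)&(P[:,0]<590)&(abs(P[:,1]-303)<45)&(P[:,2]>62)&(P[:,2]<85);Q=P[s];o=Q[rgb[s,0]>1.8*rgb[s,2]]
o=P[(rgb[:,0]>1.8*rgb[:,1])&(rgb[:,0]>90)&(abs(P[:,0]-425)<60)&(abs(P[:,1]-310)<50)&(P[:,2]>66)]
print("handle",len(o),o.mean(0).round(1),o[:,2].max(),cv2.minAreaRect(o[:,:2].astype(np.float32)))
sh=Q[(Q[:,0]>470)&(Q[:,0]<525)];m=Q[:,:2].mean(0);t=np.linalg.svd(Q[:,:2]-m)[2][0];t*=np.sign(t[0])
print("bar",len(Q),m,np.degrees(np.arctan2(t[1],t[0])),"ends",((Q[:,:2]-m)@t).min(),((Q[:,:2]-m)@t).max(),"shaft top",sh[:,2].max() if len(sh) else None)
for q in ["bar","bar_tip"]: print(q,[(round(float(r["conf"]),2),w(r["point"],c).round(1).tolist()) for r in ctrl.pinpoint(q,"wrist")[:3]])
print(st["ee_pos"],st["q"].round(2))
E
```

```text
rose n [0.579 0.088 0.811] yaw 0.152
rose centre [632.3  16.6 115.5] r 65.02687072753906
eye pts 1045 mid dn,ys [-4.2 -0.8] h 24.0 72.0 extent -27.1 23.2 theta from y dir -0.776
loop c [658.5  20.7 151.9]<stdin>:24: RuntimeWarning: Mean of empty slice.
  ret = um.true_divide(
Traceback (most recent call last):
ValueError: zero-size array to reduction operation maximum which has no identity
```

```bash
python3 - <<'E'
from h import *
c=ctrl.calibration("wrist");im,d=ctrl.capture("wrist");np.save("w2_d.npy",d);cv2.imwrite("pics/w2.png",im[:,:,::-1])
print(wpix((424,311,70),c),(d>0).mean())
for q in ["bar","bar_tip","rest"]: print(q,[(round(float(r["conf"]),2),w(r["point"],c).round(1).tolist()) for r in ctrl.pinpoint(q,"wrist")[:3]])
P,(v,u)=wcloud(d,c);rgb=im[v,u].astype(int)
s=(abs(P[:,0]-470)<120)&(abs(P[:,1]-300)<60)&(P[:,2]>30)
print(s.sum(),np.histogram(P[s,2],np.arange(30,100,5)))
E
```

```text
(np.float64(308.68679400427925), np.float64(206.7787230417288)) 0.99603125
bar [(0.93, [425.2, 517.2, 12.2]), (0.76, [294.9, 294.7, 6.8]), (0.65, [691.4, 406.6, 10.9])]
bar_tip [(0.69, [309.9, 430.9, 11.7]), (0.67, [566.7, 283.5, 59.5])]
rest [(0.81, [423.4, 307.8, -1.5])]
48641 (array([  27,   29,   20,   27,   54,   83,  519, 1532,  925,    0,    0,
          0,    0]), array([30, 35, 40, 45, 50, 55, 60, 65, 70, 75, 80, 85, 90, 95]))
```

View pics/w2.png

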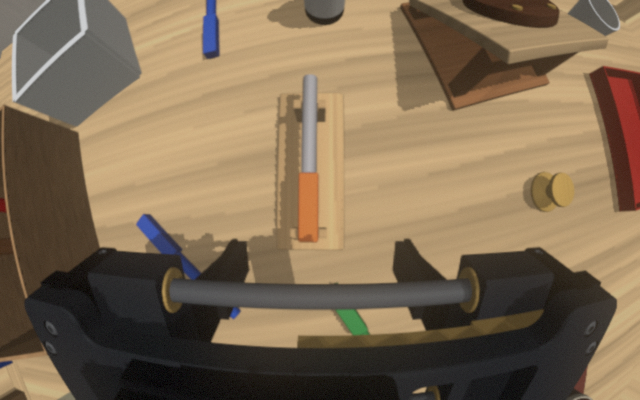

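The picture shows the bar in its rest, handle at (309,207) and shaft up to (310,78), lined up between the fingers.

```bash
python3 - <<'E'
from h import *
c=ctrl.calibration("wrist");d=np.load("w2_d.npy");im=cv2.imread("pics/w2.png")[:,:,::-1].astype(int)
P,(v,u)=wcloud(d,c);rgb=im[v,u]
print(im[206,309])
b=(abs(P[:,0]-470)<120)&(abs(P[:,1]-300)<40)&(P[:,2]>60)
o=P[b&(rgb[:,0]>2.2*rgb[:,2])&(P[:,2]>65)];sh=P[b&(rgb[:,0]<1.3*rgb[:,2])]
print("handle",len(o),o.mean(0).round(1),"medz",np.median(o[:,2]),cv2.minAreaRect(o[:,:2].astype(np.float32)))
B=np.r_[o,sh];
import numpy.polynomial as _
print("shaft",len(sh),sh.mean(0).round(1),sh.max(0).round(1),"hi z",np.percentile(sh[:,2],95))
ho=o[:,:2].mean(0);t=sh[:,:2].mean(0)-ho;print("dir",np.degrees(np.arctan2(t[1],t[0])))
t/=np.linalg.norm(t);k=(o[:,:2]-ho)@t;print("handle ends",(ho+t*np.percentile(k,1)).round(1),(ho+t*np.percentile(k,99)).round(1));k=(sh[:,:2]-ho)@t;print("tip",ho+t*k.max())
a=np.arctan2(t[1],t[0]);b=np.r_[t,0];z=np.sin(.35)*b-np.cos(.35)*np.array([0,0,1]);Rg=tool(b,z)
k=(o[:,:2]-ho)@t;g=np.r_[ho+t*(np.percentile(k,1)+np.percentile(k,99))/2,60]+12*b;print("grasp",g)
st=ctrl.state();plan(st["ee_pos"],R.from_quat(st["eef_rot"]),[(g-z*(58+60),Rg),(g-z*58,Rg)])
E
```

```text
[202 124  67]
handle 1501 [414.4 314.2 102.1] medz 70.43177540197547 ((409.518310546875, 294.20050048828125), (80.32120513916016, 85.24683380126953), 81.33216094970703)
shaft 18508 [384.5 299.3 284.6] [563.4 340.  321.4] hi z 316.49553123556075
dir -153.39348542680656
handle ends [447.1 330.6] [355.3 284.7]
tip [346.10676233 280.03173046]
grasp [390.47066163 302.25382583  60.        ]
[0.178, -0.117, 0.712, -0.271, 0.003, 0.747]
[0.0, -0.0, 0.4, -0.0, 0.0, 0.0]
```

Gripper points got in; restrict z<85.

```bash
python3 - <<'E'
from h import *
c=ctrl.calibration("wrist");d=np.load("w2_d.npy");im=cv2.imread("pics/w2.png")[:,:,::-1].astype(int)
P,(v,u)=wcloud(d,c);rgb=im[v,u]
b=(abs(P[:,0]-470)<120)&(abs(P[:,1]-300)<40)&(P[:,2]>60)&(P[:,2]<85)
o=P[b&(rgb[:,0]>2.2*rgb[:,2])&(P[:,2]>67)];sh=P[b&(rgb[:,0]<1.3*rgb[:,2])&(P[:,0]>450)]
print("handle",len(o),np.median(o[:,2]),cv2.minAreaRect(o[:,:2].astype(np.float32)))
print("shaft",len(sh),"hi z",np.percentile(sh[:,2],95))
ho=o[:,:2].mean(0);t=sh[:,:2].mean(0)-ho;print("dir",np.degrees(np.arctan2(t[1],t[0])))
t/=np.linalg.norm(t);k=(o[:,:2]-ho)@t;e0,e1=np.percentile(k,[1,99]);print("len",e1-e0);ks=(sh[:,:2]-ho)@t;print("tip",ho+t*ks.max())
b=np.r_[t,0];z=np.sin(.35)*b-np.cos(.35)*np.array([0,0,1]);Rg=tool(b,z)
g=np.r_[ho+t*(e0+e1)/2,60];print("origin",g,"from tip",ho+t*(ks.max()-145));g=g+12*b
st=ctrl.state();plan(st["ee_pos"],R.from_quat(st["eef_rot"]),[(g-z*(58+60),Rg),(g-z*58,Rg)])
E
```

```text
handle 1300 70.28037662356485 ((421.3591003417969, 316.563232421875), (18.143142700195312, 68.33684539794922), 79.73217010498047)
shaft 1333 hi z 68.7552038861201
dir -10.701387601820981
len 67.91902281546216
tip [563.06928924 289.71158083]
origin [421.31519604 316.49985042  60.        ] from tip [420.59108578 316.63669064]
[-0.029, -0.086, 0.637, -0.003, 0.002, 0.001]
[-0.0, -0.001, 0.4, 0.0, -0.0, 0.0]
```

send_rows:
  commands:
    - [[-0.03,-0.09,0.64,0,0,0],[-0.03,-0.09,0.64,0,0,0],[-0.03,-0.09,0.64,0,0,0],[-0.03,-0.09,0.64,0,0,0]]

```text
time: 5.35
ee_pos: [372.6, 283.0, 197.0]
eef_rot: [0.982, -0.081, 0.17, -0.007]
wrist_force: [-0.5, 1.1, -0.3]
gripper_width: 87.2
gripper_force: 0.0
```

send_rows:
  commands:
    - [[0,0,0.2,0,0,0],[0,0,0.4,0,0,0],[0,0,0.4,0,0,0]]

```text
time: 5.65
ee_pos: [380.0, 257.9, 160.0]
eef_rot: [0.983, -0.076, 0.168, -0.018]
wrist_force: [0.5, 0.7, 0.3]
gripper_width: 87.0
gripper_force: 0.0
```

send_rows:
  commands:
    - [[0,0,0,0,0,0],[0,0,0,0,0,0],[0,0,0,0,0,0],[0,0,0,0,0,0],[0,0,0,0,0,0]]
  jaw: 0

```text
time: 6.15
ee_pos: [380.3, 258.9, 161.0]
eef_rot: [0.982, -0.076, 0.17, -0.019]
wrist_force: [0.9, 0.1, 0.2]
gripper_width: 54.7
gripper_force: 0.0
```

send_rows:
  commands:
    - [[0,0,0,0,0,0],[0,0,0,0,0,0],[0,0,0,0,0,0]]

```text
time: 6.45
ee_pos: [380.2, 258.5, 160.6]
eef_rot: [0.982, -0.076, 0.169, -0.019]
wrist_force: [-0.4, 1.2, -0.5]
gripper_width: 30.9
gripper_force: 0.0
```

```bash
python3 -c "
from h import *
s=ctrl.state();print({k:(np.round(v,3).tolist()) for k,v in s.items()})"
```

```text
{'time': 6.45, 'q': [0.533, -0.093, -1.304, 2.21, 0.217, 0.715, -2.654], 'qvel': [0.001, -0.0, 0.0, 0.0, -0.0, -0.002, 0.001], 'tau': [-0.022, -8.13, 3.011, -35.397, 1.095, -1.353, -0.007], 'ee_pos': [380.217, 258.501, 160.607], 'eef_rot': [0.982, -0.076, 0.169, -0.019], 'wrist_force': [-0.401, 1.202, -0.472], 'moment': [0.068, 0.419, -0.031], 'gripper_force': 0.0, 'gripper_width': 30.909}
```

send_rows:
  commands:
    - [[0,0,-0.2,0,0,-0.04],[0,0,-0.5,0,0,-0.08],[0,0,-0.8,0,0,-0.12],[0,0,-0.8,0,0,-0.16]]
  jaw: 1

```text
time: 6.85
ee_pos: [340.0, 259.0, 279.1]
eef_rot: [0.969, 0.174, 0.172, 0.023]
wrist_force: [-0.1, 1.1, 0.2]
gripper_width: 55.0
gripper_force: 0.0
```

```bash
cat > log.py <<'E'
from h import *
s=ctrl.state();open("log.txt","a").write(repr([list(map(float,s[k])) for k in("q","ee_pos","eef_rot")])+"\n");print(np.round(s["q"],2).tolist(),np.round(s["ee_pos"]).tolist())
E
python3 log.py
```

```text
[0.15, -0.37, -0.86, 2.12, -0.08, 0.99, -1.9] [340.0, 259.0, 279.0]
```

send_rows:
  commands:
    - [[0.4,-0.4,-0.2,0,0,-0.05],[0.4,-0.4,-0.2,0,0,-0.1],[0.4,-0.4,-0.2,0,0,-0.14],[0.4,-0.4,-0.2,0,0,-0.19],[0.4,-0.4,-0.2,0,0,-0.2]]

```text
time: 7.35
ee_pos: [363.6, 333.9, 314.5]
eef_rot: [0.869, 0.465, 0.152, 0.075]
wrist_force: [-0.3, 0.9, 0.6]
gripper_width: 85.7
gripper_force: 0.0
```

```bash
python3 log.py
```

```text
[0.1, -0.17, -0.98, 1.93, 0.13, 1.08, -1.52] [364.0, 334.0, 315.0]
```

send_rows:
  commands:
    - [[0,0,0,0,0,-0.05],[0,0,0,0,0,-0.1],[0,0,0,0,0,-0.14],[0,0,0,0,0,-0.19],[0,0,0,0,0,-0.2]]

```text
time: 7.85
ee_pos: [363.6, 333.7, 314.6]
eef_rot: [0.683, 0.71, 0.122, 0.119]
wrist_force: [-1.1, -0.8, 0.6]
gripper_width: 86.6
gripper_force: 0.0
```

```bash
python3 log.py; cat log.txt
```

```text
[0.01, -0.15, -0.9, 1.93, 0.16, 1.08, -0.92] [364.0, 334.0, 315.0]
[[0.14714092082492788, -0.3741511854666928, -0.8565597119079622, 2.1247019604238226, -0.0780929260830923, 0.9893097884897977, -1.8956329818037774], [339.98364845045126, 258.9854091720997, 279.1288029964292], [0.9693133266197344, 0.1737693544456978, 0.17230487289304333, 0.02338625814921682]]
[[0.1048196468257589, -0.16638059761587323, -0.9791563463470292, 1.930856498241325, 0.1321231289124936, 1.0796915403251792, -1.5217317062310778], [363.6428172432528, 333.9077193958623, 314.54618277996104], [0.8690552958335646, 0.46467121312623366, 0.1522647058564654, 0.07509338070611832]]
[[0.011044883101799937, -0.15328219314636718, -0.9028242643450338, 1.9335290829967962, 0.1568199859411962, 1.0844572835165185, -0.9184550657653437], [363.60321230294846, 333.66890957819476, 314.61140879437875], [0.6829886704487462, 0.7103487812518867, 0.12170515896964527, 0.11882314291747385]]
```

```bash
cat > kin.py <<'E'
from h import *
import itertools,json,os
from scipy.optimize import least_squares
lo=np.array([-2.58,-.38,-1.3,.25,-1.5,.08,-2.65]);hi=np.array([2.58,2.09,1.39,2.4,4.64,2.09,2.65])
def fk(q,s,x):
    E=lambda a,t:R.from_rotvec(np.array(a)*t)
    q=np.array(q)*s;T=E([0,0,1],q[0]+x[0]);p=np.array([0,0,x[4]])
    T=T*E([0,1,0],q[1])*E([0,0,1],q[2]+x[1]);p=p+T.apply([x[6],x[11],x[5]])
    T=T*E([0,1,0],q[3])*E([0,0,1],q[4]+x[2]);p=p+T.apply([x[8],x[12],x[7]])
    T=T*E([0,1,0],q[5])*E([0,0,1],q[6]+x[3]);p=p+T.apply([0,0,x[9]])
    T0=E([0,0,1],q[0]+x[0])*E([0,1,0],q[1])*E([0,0,1],q[2]+x[1])*E([0,1,0],q[3])*E([0,0,1],q[4]+x[2])*E([0,1,0],q[5])
    return p+T0.apply([x[10],0,0]),T
def model():
    m=json.load(open("kin.json"));return np.array(m[0]),np.array(m[1])
def ik(p,Rt,q0,s,x,wq=.02):
    f=lambda q:(lambda P,T:np.r_[(P-p)/5,(Rt.inv()*T).as_rotvec()*20,wq*(q-q0)])(*fk(q,s,x))
    r=least_squares(f,np.clip(q0,lo+.01,hi-.01),bounds=(lo,hi));P,T=fk(r.x,s,x)
    return r.x,np.linalg.norm(P-p),np.degrees((Rt.inv()*T).magnitude())
E
python3 - <<'E'
from kin import *
D=[eval(l) for l in open("log.txt")]
D+=[[[1.24480529,0.33391329,0.03990552,1.46628433,-0.01337834,1.34328902,-0.05849066],[146.02668686,-633.01652887,291.35169873],[0.99357916,0.113136161,-1.62317877e-04,-7.977481e-04]],
[[0.533,-0.093,-1.304,2.21,0.217,0.715,-2.654],[380.217,258.501,160.607],[0.982,-0.076,0.169,-0.019]]]
best=(1e9,)
rng=np.random.default_rng(1)
for s in itertools.product([1,-1],repeat=4):
    sg=np.array([1,1,s[0],s[1],s[2],s[1],s[3]]) 
    for s1,phi5 in itertools.product([1,-1],[0,np.pi]):
        sg1=sg.copy();sg1[0]=s1
        for ph1 in (0,1.6,3.1,-1.6):
          for ph7 in (0,np.pi/2,np.pi,-np.pi/2):
            x0=np.r_[ph1,0,phi5,ph7,350,380,0,380,0,200,0,0,0]
            f=lambda x:np.concatenate([np.r_[(fk(q,sg1,x)[0]-p)/10,(R.from_quat(o).inv()*fk(q,sg1,x)[1]).as_rotvec()*10] for q,p,o in D])
            r0=np.sum(f(x0)**2)
            r=least_squares(f,x0,max_nfev=12)
            if r.cost<best[0]: best=(r.cost,sg1,r.x);print(r.cost.round(3),sg1,r.x.round(2))
            if best[0]<.01: break
r=least_squares(lambda x:np.concatenate([np.r_[(fk(q,best[1],x)[0]-p)/10,(R.from_quat(o).inv()*fk(q,best[1],x)[1]).as_rotvec()*10] for q,p,o in D]),best[2])
print(r.cost,r.x.round(3).tolist());json.dump([best[1].tolist(),r.x.tolist()],open("kin.json","w"))
E
```

```text
Still running in the background as job /tmp/bash_jobs.1000/8ff05398fd0d (pid 914). You'll get a notice when it ends.
```

```bash
cat /tmp/bash_jobs.1000/8ff05398fd0d/stdout; kill -- -$(cat /tmp/bash_jobs.1000/8ff05398fd0d/pid)
```

```bash
python3 - <<'E'
t=open("kin.py").read()
a=t.index("def fk");b=t.index("def model")
new='''def Z(t):
    c,s=np.cos(t),np.sin(t);return np.array([[c,-s,0],[s,c,0],[0,0,1]])
def Y(t):
    c,s=np.cos(t),np.sin(t);return np.array([[c,0,s],[0,1,0],[-s,0,c]])
def fkm(q,s,x):
    q=np.array(q)*s;T=Z(q[0]+x[0])@Y(q[1])@Z(q[2]+x[1]);p=np.array([0,0,x[4]])+T@[x[6],x[11],x[5]]
    T=T@Y(q[3])@Z(q[4]+x[2]);p=p+T@[x[8],x[12],x[7]]
    T=T@Y(q[5]);p=p+T@[x[10],0,x[9]]
    return p,T@Z(q[6]+x[3])
def fk(q,s,x):
    p,T=fkm(q,s,x);return p,R.from_matrix(T)
'''
t=t[:a]+new+t[b:]
t=t.replace("f=lambda q:(lambda P,T:np.r_[(P-p)/5,(Rt.inv()*T).as_rotvec()*20,wq*(q-q0)])(*fk(q,s,x))","M=Rt.as_matrix();f=lambda q:(lambda P,T:np.r_[(P-p)/5,((T-M)*14).ravel(),wq*(q-q0)])(*fkm(q,s,x))")
open("kin.py","w").write(t)
E
cat > fit.py <<'E'
from kin import *
D=[eval(l) for l in open("log.txt")]
D+=[[[1.24480529,0.33391329,0.03990552,1.46628433,-0.01337834,1.34328902,-0.05849066],[146.02668686,-633.01652887,291.35169873],[0.99357916,0.113136161,-1.62317877e-04,-7.977481e-04]],
[[0.533,-0.093,-1.304,2.21,0.217,0.715,-2.654],[380.217,258.501,160.607],[0.982,-0.076,0.169,-0.019]]]
M=[R.from_quat(o).as_matrix() for _,_,o in D]
res=[]
for s5 in (1,-1):
  for s3 in (-1,1):
    s=np.array([-1,1,s3,1,s5,1,-1])
    for ph7 in (0,1.57,3.14,-1.57):
      f=lambda x:np.concatenate([(lambda P,T:np.r_[(P-p)/10,((T-m)*10).ravel()])(*fkm(q,s,x)) for (q,p,o),m in zip(D,M)])
      r=least_squares(f,np.r_[0,0,0,ph7,350,380,0,380,0,200,0,0,0],max_nfev=40);res.append((r.cost,s.tolist(),r.x))
res.sort(key=lambda a:a[0])
for c,s,x in res[:3]: print(round(c,4),s,x.round(2).tolist())
json.dump([res[0][1],res[0][2].tolist()],open("kin.json","w"))
E
timeout 100 python3 fit.py
```

```text
0.2741 [-1, 1, -1, 1, -1, 1, -1] [0.03, -0.05, 0.0, 1.55, 205.37, 483.16, -27.43, 500.84, 15.26, 250.66, -31.61, -30.33, -5.06]
0.2741 [-1, 1, -1, 1, -1, 1, -1] [0.03, -0.05, 0.0, 1.55, 205.37, 483.16, -27.43, 500.84, 15.26, 250.66, -31.61, -30.33, -5.06]
0.2741 [-1, 1, -1, 1, -1, 1, -1] [0.03, -0.05, 0.0, 1.55, 205.37, 483.16, -27.43, 500.84, 15.26, 250.66, -31.61, -30.33, -5.06]
```

```bash
cat >> kin.py <<'E'
yaw=np.radians(9);n=np.array([.588*np.cos(yaw),.588*np.sin(yaw),.809]);ys=np.array([-np.sin(yaw),np.cos(yaw),0]);dn=np.cross(ys,n)
LC=np.array([658.5,20.7,151.9])
def bd(psi): return np.cos(psi)*dn-np.sin(psi)*ys
def pose(g,b,n_,al,sx,D=58):
    z=np.sin(al)*b-np.cos(al)*n_;return g-z*D,tool(sx*b,z)
E
cat > feas.py <<'E'
from kin import *
lo+=.06;hi-=.06
s,x=model();up=np.array([0,0,1.]);b0=np.array([np.cos(-.187),np.sin(-.187),0])
bt=np.array([1,0.03,0])
for side in (1,-1):
 for sx in (1,-1):
  for al in (-.35,0,.2,.35,.55):
    tasks=[("rest",*pose(np.array([433,314.,60]),b0,up,al,sx))]
    for psi,L in ((-.78,170),(-.78,93),(-.5,170),(-.5,93),(0,93),(.4,93),(.75,93),(.75,165)):
        b=side*bd(psi);tasks.append((f"{psi}/{L}",*pose(LC-b*L,b,n,al,sx)))
    for t,k in (("trayA",1),("trayB",-1)): tasks.append((t,*pose(np.array([443,-318,18.])-k*45*bt+0,k*bt,up,al,sx)))
    out=[]
    for nm,p,Rt in tasks:
        az=-np.arctan2(p[1],p[0]);best=(9e9,)
        for q3 in (0,-.7,.7):
            for q7 in (-2,0,2):
                q,e,a=ik(p,Rt,np.array([az-q3*.8,.2,q3,1.6,0,1.2,q7]),s,x,.005)
                if e+5*a<best[0]: best=(e+5*a,e,a)
                if best[0]<4: break
            if best[0]<4: break
        out.append(f"{nm}:{'ok' if best[0]<4 else f'{best[1]:.0f}/{best[2]:.0f}d'}")
    print(side,sx,al,*out,flush=True)
E
timeout 400 python3 feas.py
```

```text
1 1 -0.35 rest:ok -0.78/170:ok -0.78/93:1/2d -0.5/170:2/5d -0.5/93:3/7d 0/93:5/14d 0.4/93:4/13d 0.75/93:3/8d 0.75/165:2/7d trayA:ok trayB:ok
1 1 0 rest:ok -0.78/170:ok -0.78/93:ok -0.5/170:ok -0.5/93:ok 0/93:ok 0.4/93:ok 0.75/93:ok 0.75/165:ok trayA:ok trayB:ok
1 1 0.2 rest:ok -0.78/170:ok -0.78/93:ok -0.5/170:ok -0.5/93:ok 0/93:ok 0.4/93:ok 0.75/93:ok 0.75/165:ok trayA:ok trayB:ok
1 1 0.35 rest:ok -0.78/170:ok -0.78/93:ok -0.5/170:ok -0.5/93:ok 0/93:ok 0.4/93:ok 0.75/93:ok 0.75/165:ok trayA:ok trayB:ok
1 1 0.55 rest:ok -0.78/170:ok -0.78/93:ok -0.5/170:ok -0.5/93:ok 0/93:ok 0.4/93:ok 0.75/93:ok 0.75/165:ok trayA:ok trayB:ok
1 -1 -0.35 rest:ok -0.78/170:1/4d -0.78/93:1/4d -0.5/170:2/6d -0.5/93:3/7d 0/93:5/14d 0.4/93:4/13d 0.75/93:3/8d 0.75/165:2/6d trayA:ok trayB:ok
1 -1 0 rest:ok -0.78/170:ok -0.78/93:ok -0.5/170:ok -0.5/93:ok 0/93:ok 0.4/93:ok 0.75/93:ok 0.75/165:ok trayA:ok trayB:ok
1 -1 0.2 rest:ok -0.78/170:ok -0.78/93:ok -0.5/170:ok -0.5/93:ok 0/93:ok 0.4/93:ok 0.75/93:ok 0.75/165:ok trayA:ok trayB:ok
1 -1 0.35 rest:ok -0.78/170:ok -0.78/93:ok -0.5/170:ok -0.5/93:ok 0/93:ok 0.4
[... 873 characters left out ...]
 -1 -0.35 rest:ok -0.78/170:ok -0.78/93:ok -0.5/170:ok -0.5/93:ok 0/93:ok 0.4/93:ok 0.75/93:ok 0.75/165:ok trayA:ok trayB:ok
-1 -1 0 rest:ok -0.78/170:ok -0.78/93:ok -0.5/170:0/1d -0.5/93:ok 0/93:ok 0.4/93:ok 0.75/93:ok 0.75/165:0/1d trayA:ok trayB:ok
-1 -1 0.2 rest:ok -0.78/170:3/8d -0.78/93:2/5d -0.5/170:4/11d -0.5/93:3/7d 0/93:4/10d 0.4/93:3/10d 0.75/93:3/8d 0.75/165:4/11d trayA:ok trayB:ok
-1 -1 0.35 rest:ok -0.78/170:5/14d -0.78/93:3/10d -0.5/170:7/18d -0.5/93:5/14d 0/93:7/18d 0.4/93:6/18d 0.75/93:5/15d 0.75/165:7/18d trayA:ok trayB:ok
-1 -1 0.55 rest:ok -0.78/170:7/20d -0.78/93:5/15d -0.5/170:10/27d -0.5/93:8/22d 0/93:10/29d 0.4/93:10/28d 0.75/93:8/23d 0.75/165:10/27d trayA:ok trayB:ok
```

```bash
cat > sim.py <<'E'
from kin import *
s,x=model()
def go(q,p1,R1,N=40):
    p0,T0=fkm(q,s,x);R0=R.from_matrix(T0);rv=(R0.inv()*R1).as_rotvec()
    for i in range(N):
        t=(i+1)/N;pt=p0+(p1-p0)*t;Rt=R0*R.from_rotvec(rv*t)
        for _ in range(2):
            P,T=fkm(q,s,x);J=np.zeros((6,7))
            for k in range(7):
                dq=q.copy();dq[k]+=1e-5;P2,T2=fkm(dq,s,x);J[:3,k]=(P2-P)/1e-5/300;J[3:,k]=R.from_matrix(T2@T.T).as_rotvec()/1e-5
            e=np.r_[(pt-P)/300,(Rt*R.from_matrix(T).inv()).as_rotvec()];q=np.clip(q+J.T@np.linalg.solve(J@J.T+1e-4*np.eye(6),e),lo,hi)
    P,T=fkm(q,s,x);return q,np.linalg.norm(P-p1),np.degrees((R.from_matrix(T).inv()*R1).magnitude())
if __name__=="__main__":
    dwn=lambda h,al=0:tool((np.cos(h),np.sin(h),0),(al,0,-1))
    pr=lambda nm,r:(print(nm,r[0].round(2).tolist(),round(r[1]),round(r[2])),r[0])[1]
    q=np.array([1.245,.334,.04,1.466,-.013,1.343,-.058])
    for p in ((420,-453,381),(526,-312,400),(537,-31,400),(497,117,400)): q,*_=go(q,np.array(p,float),dwn(0.))
    b0=np.array([np.cos(-.187),np.sin(-.187),0]);up=np.array([0,0,1.])
    q=pr("check",go(q,*pose(np.array([433,314.,190]),b0,up,.35,1)))
    D=[eval(l) for l in open("log.txt")];qs=np.array(D[-1][0])
    for side,al,psi in ((1,.2,-.45),(1,.35,-.45),(-1,-.3,-.45)):
        print("---",side,al);q=qs.copy()
        q=pr("above",go(q,*pose(np.array([433,314.,190]),b0,up,al,-1)))
        q=pr("rest",go(q,*pose(np.array([433,314.,60]),b0,up,al,-1)))
        q=pr("lift",go(q,*pose(np.array([480,250.,230]),b0,up,al,-1)))
        mids=[] if side==1 else [((700,60,300),-.9)]
        if side==-1: q=pr("mid",go(q,*pose(np.array([620,120.,300]),np.array([0,-1,0]),up,al,-1)))
        if side==-1: q=pr("mid",go(q,*pose(np.array([760,110.,280]),np.array([-.8,-.6,0]),up,al,-1)))
        for ps,L in ((psi,170),(psi,93),(0,93),(.4,93),(.72,93),(.72,170)):
            b=side*bd(ps);q=pr((ps,L),go(q,*pose(LC-b*L,b,n,al,-1)))
E
timeout 200 python3 sim.py
```

```text
check [-0.04, 0.03, -0.86, 1.96, 0.39, 1.02, -2.65] 0 11
--- 1 0.2
above [-0.01, 0.08, -0.83, 1.89, 0.25, 1.1, 0.44] 0 0
rest [-0.09, 0.27, -0.8, 2.02, 0.47, 0.87, 0.23] 0 0
lift [0.11, 0.04, -0.77, 1.84, 0.19, 1.15, 0.65] 0 0
(-0.45, 170) [0.46, 0.45, -0.57, 1.37, 0.16, 1.83, 2.03] 0 0
(-0.45, 93) [0.37, 0.57, -0.58, 1.29, 0.19, 1.8, 1.95] 0 0
(0, 93) [0.25, 0.51, -0.5, 1.35, 0.19, 1.76, 1.47] 0 0
(0.4, 93) [0.11, 0.52, -0.44, 1.34, 0.21, 1.77, 1.03] 0 0
(0.72, 93) [0.01, 0.56, -0.38, 1.29, 0.22, 1.8, 0.68] 0 0
(0.72, 170) [-0.03, 0.46, -0.41, 1.38, 0.17, 1.83, 0.61] 0 0
--- 1 0.35
above [-0.03, 0.03, -0.87, 1.96, 0.39, 1.02, 0.3] 0 0
rest [-0.12, 0.24, -0.83, 2.09, 0.68, 0.83, 0.01] 0 0
lift [0.08, -0.03, -0.79, 1.92, 0.29, 1.03, 0.55] 0 0
(-0.45, 170) [0.44, 0.36, -0.46, 1.45, 0.05, 1.69, 2.11] 0 0
(-0.45, 93) [0.36, 0.48, -0.47, 1.38, 0.07, 1.64, 2.03] 0 0
(0, 93) [0.21, 0.4, -0.41, 1.45, 0.14, 1.59, 1.52] 0 0
(0.4, 93) [0.05, 0.42, -0.36, 1.45, 0.22, 1.62, 1.04] 0 0
(0.72, 93) [-0.07, 0.49, -0.31, 1.39, 0.28, 1.68, 0.68] 0 0
(0.72, 170) [-0.12, 0.39, -0.34, 1.45, 0.23, 1.73, 0.61] 0 0
--- -1 -0.3
above [0.05, 0.33, -0.78, 1.65, -0.01, 1.44, 0.66] 0 0
rest [0.01, 0.48, -0.74, 1.77, 0.08, 1.19, 0.64] 0 0
lift [0.14, 0.32, -0.74, 1.56, -0.0, 1.55, 0.78] 0 0
mid [0.27, 0.27, -0.48, 1.46, -0.19, 1.39, -0.16] 0 0
mid [0.07, 0.41, -0.3, 1.32, -0.04, 1.15, -1.11] 0 0
(-0.45, 170) [-0.02, 0.95, -0.25, 0.89, 0.02, 1.66, -1.23] 0 0
(-0.45, 93) [0.03, 0.8, -0.25, 1.07, 0.01, 1.64, -1.19] 0 0
(0, 93) [-0.04, 0.8, -0.12, 1.07, 0.06, 1.6, -1.56] 0 0
(0.4, 93) [-0.1, 0.8, 0.0, 1.07, 0.1, 1.61, -1.9] 0 0
(0.72, 93) [-0.15, 0.81, 0.09, 1.07, 0.13, 1.65, -2.17] 0 0
(0.72, 170) [-0.08, 0.95, 0.1, 0.89, 0.14, 1.67, -2.11] 0 0
```

```bash
sed -i 's/^LC=/AL=.25\nLC=/' kin.py; python3 - <<'E'
from kin import *
st=ctrl.state();a=np.radians(-10.7);b0=np.array([np.cos(a),np.sin(a),0]);up=np.array([0,0,1.]);g=np.array([421.3,316.5,60])+12*b0
p,Rc=st["ee_pos"],R.from_quat(st["eef_rot"]);pt,Rt=pose(g+[0,0,110],b0,up,AL,-1);print(np.degrees((Rc.inv()*Rt).as_rotvec()))
r=rows(p,Rc,pt,Rt);h=r*.5;plan(p,Rc,[((p+pt)/2,Rc*R.from_rotvec((Rc.inv()*Rt).as_rotvec()/2)),(pt,Rt),pose(g+[0,0,50],b0,up,AL,-1),pose(g,b0,up,AL,-1)])
E
```

```text
[  6.77678868   1.23979428 -77.49208491]
[-0.062, 0.073, 0.339, 0.019, 0.003, -0.215]
[-0.104, 0.035, 0.335, 0.018, 0.004, -0.216]
[0.099, 0.0, 0.387, 0.0, -0.0, 0.0]
[0.082, -0.0, 0.323, 0.0, -0.0, 0.0]
```

send_rows:
  commands:
    - [[-0.06,0.07,0.34,0.019,0.003,-0.215],[-0.06,0.07,0.34,0.019,0.003,-0.215],[-0.06,0.07,0.34,0.019,0.003,-0.215],[-0.06,0.07,0.34,0.019,0.003,-0.215],[-0.06,0.07,0.34,0.019,0.003,-0.215]]
  jaw: 0.6

```text
time: 8.35
ee_pos: [391.0, 325.5, 270.0]
eef_rot: [0.412, 0.9, 0.058, 0.129]
wrist_force: [0.7, 0.6, 0.3]
gripper_width: 56.5
gripper_force: 0.0
```

send_rows:
  commands:
    - [[-0.1,0.04,0.33,0.018,0.004,-0.216],[-0.1,0.04,0.33,0.018,0.004,-0.216],[-0.1,0.04,0.33,0.018,0.004,-0.216],[-0.1,0.04,0.33,0.018,0.004,-0.216],[-0.1,0.04,0.33,0.018,0.004,-0.216]]

```text
time: 8.85
ee_pos: [418.7, 317.9, 226.5]
eef_rot: [0.092, 0.988, -0.011, 0.123]
wrist_force: [0.5, 0.4, 0.3]
gripper_width: 51.9
gripper_force: 0.0
```

```bash
python3 log.py; python3 - <<'E'
from kin import *
st=ctrl.state();a=np.radians(-10.7);b0=np.array([np.cos(a),np.sin(a),0]);up=np.array([0,0,1.]);g=np.array([421.3,316.5,60])+12*b0
plan(st["ee_pos"],R.from_quat(st["eef_rot"]),[pose(g+[0,0,50],b0,up,AL,-1),pose(g,b0,up,AL,-1)])
E
```

```text
[0.01, 0.12, -0.9, 1.93, 0.36, 1.04, 0.33] [419.0, 318.0, 226.0]
[0.096, -0.006, 0.39, 0.001, -0.0, 0.0]
[0.081, 0.0, 0.323, -0.0, -0.0, 0.0]
```

send_rows:
  commands:
    - [[0.096,-0.006,0.39,0.001,0,0],[0.096,-0.006,0.39,0.001,0,0],[0.177,-0.006,0.713,0.001,0,0],[0.177,-0.006,0.713,0.001,0,0],[0.177,-0.006,0.713,0.001,0,0]]

```text
time: 9.35
ee_pos: [418.8, 317.5, 117.0]
eef_rot: [0.094, 0.988, -0.012, 0.123]
wrist_force: [-0.7, 0.1, 0.5]
gripper_width: 52.5
gripper_force: 0.0
```

send_rows:
  commands:
    - [[0,0,0,0,0,0],[0,0,0,0,0,0],[0,0,0,0,0,0],[0,0,0,0,0,0],[0,0,0,0,0,0]]
  jaw: 0

```text
time: 9.85
ee_pos: [419.2, 314.4, 116.6]
eef_rot: [0.096, 0.988, -0.015, 0.124]
wrist_force: [-5.7, -20.3, 13.2]
gripper_width: 20.4
gripper_force: 10.1
```

send_rows:
  commands:
    - [[0,0,0,0,0,0],[0,0,0,0,0,0]]

```text
time: 10.05
ee_pos: [419.2, 314.2, 116.6]
eef_rot: [0.096, 0.988, -0.015, 0.124]
wrist_force: [-5.5, -11.5, 12.4]
gripper_width: 19.5
gripper_force: 29.9
```

```bash
python3 log.py; python3 - <<'E'
from kin import *
print(ctrl.state()["gripper_force"])
a=np.radians(-10.7);b0=np.array([np.cos(a),np.sin(a),0]);up=np.array([0,0,1.])
st=ctrl.state();p,Rc=st["ee_pos"],R.from_quat(st["eef_rot"])
z=Rc.apply([0,0,1]);g0=p+58*z;print("grip",g0,"err",R.inv(pose(g0,b0,up,AL,-1)[1]*1).__mul__(Rc).magnitude())
b=bd(-.5);G=LC-b*175;pt,Rt=pose(G,b,n,AL,-1)
w1=p+[0,0,120];rv=(Rc.inv()*Rt).as_rotvec();print("turn deg",np.degrees(rv))
way=[(w1,Rc)]
for t in (1/3,2/3,1): way.append((w1+(pt+np.array([0,0,20])-w1)*t,Rc*R.from_rotvec(rv*t)))
plan(p,Rc,way)
E
```

```text
[-0.08, 0.28, -0.85, 2.04, 0.58, 0.88, 0.11] [419.0, 314.0, 117.0]
29.947050008735232Traceback (most recent call last):
  File "<stdin>", line 5, in <module>
TypeError: Argument 'other' has incorrect type (expected scipy.spatial.transform._rotation.Rotation, got int)
```

```bash
cat > mv.py <<'E'
from kin import *
st=ctrl.state();p,Rc=st["ee_pos"],R.from_quat(st["eef_rot"])
b=bd(-.5);G=LC-b*175;pt,Rt=pose(G,b,n,AL,-1)
w1=p+[0,0,120];rv=(Rc.inv()*Rt).as_rotvec();print("turn deg",np.degrees(rv),pt)
way=[(w1,Rc)]
for t in (1/3,2/3,1): way.append((w1+(pt+np.array([0,0,20])-w1)*t,Rc*R.from_rotvec(rv*t)))
plan(p,Rc,way)
E
python3 mv.py
```

```text
turn deg [-14.66657588  36.84950555 -44.99814859] [572.56166113 -84.82181905 295.07112609]
[-0.198, -0.005, -0.775, 0.0, 0.0, 0.0]
[-0.532, -0.805, -0.039, -0.027, 0.068, -0.083]
[-0.281, -0.902, -0.2, -0.027, 0.068, -0.084]
[0.016, -0.916, -0.306, -0.028, 0.069, -0.083]
```

```bash
sed -i 's/\*175/*185/; s/\[0,0,120\]/[0,0,140]/; s/\[0,0,20\]/[0,0,50]/' mv.py; python3 mv.py
```

```text
turn deg [-14.66657588  36.84950555 -44.99814859] [566.29941336 -90.66767804 300.23131156]
[-0.231, -0.006, -0.904, 0.0, 0.0, 0.0]
[-0.529, -0.821, -0.075, -0.027, 0.068, -0.083]
[-0.268, -0.912, -0.234, -0.027, 0.068, -0.084]
[0.039, -0.919, -0.338, -0.028, 0.069, -0.083]
```

send_rows:
  commands:
    - [[-0.05,0,-0.2,0,0,0],[-0.23,0,-0.9,0,0,0],[-0.23,0,-0.9,0,0,0],[-0.23,0,-0.9,0,0,0],[-0.23,0,-0.9,0,0,0]]

```text
time: 10.55
ee_pos: [419.9, 317.7, 257.9]
eef_rot: [0.095, 0.987, -0.011, 0.126]
wrist_force: [0.4, -0.2, -2.9]
gripper_width: 19.8
gripper_force: 29.9
```

send_rows:
  commands:
    - [[-0.53,-0.82,-0.08,-0.027,0.068,-0.083],[-0.53,-0.82,-0.08,-0.027,0.068,-0.083],[-0.53,-0.82,-0.08,-0.027,0.068,-0.083],[-0.53,-0.82,-0.08,-0.027,0.068,-0.083],[-0.53,-0.82,-0.08,-0.027,0.068,-0.083]]

```text
time: 11.05
ee_pos: [471.2, 175.1, 285.7]
eef_rot: [-0.034, 0.999, 0.023, 0.018]
wrist_force: [-0.3, 0.6, -1.5]
gripper_width: 19.6
gripper_force: 29.9
```

send_rows:
  commands:
    - [[-0.27,-0.91,-0.23,-0.027,0.068,-0.084],[-0.27,-0.91,-0.23,-0.027,0.068,-0.084],[-0.27,-0.91,-0.23,-0.027,0.068,-0.084],[-0.27,-0.91,-0.23,-0.027,0.068,-0.084],[-0.27,-0.91,-0.23,-0.027,0.068,-0.084]]

```text
time: 11.55
ee_pos: [518.3, 46.9, 314.5]
eef_rot: [-0.171, 0.98, 0.06, -0.087]
wrist_force: [-0.1, 0.7, -1.9]
gripper_width: 19.9
gripper_force: 29.9
```

send_rows:
  commands:
    - [[0.04,-0.92,-0.34,-0.028,0.069,-0.083],[0.04,-0.92,-0.34,-0.028,0.069,-0.083],[0.04,-0.92,-0.34,-0.028,0.069,-0.083],[0.04,-0.92,-0.34,-0.028,0.069,-0.083],[0.04,-0.92,-0.34,-0.028,0.069,-0.083]]

```text
time: 12.05
ee_pos: [567.9, -86.4, 346.0]
eef_rot: [-0.3, 0.93, 0.094, -0.19]
wrist_force: [-0.5, 0.9, -2.1]
gripper_width: 19.5
gripper_force: 29.9
```

```bash
python3 log.py; cat > look.py <<'E'
from kin import *
import sys
st=ctrl.state();p,Rc=st["ee_pos"],R.from_quat(st["eef_rot"])
zt,xt=Rc.apply([0,0,1]),Rc.apply([1,0,0]);b=-(xt*np.cos(AL))+zt*np.sin(AL);g=p+58*zt;print("grip",g.round(1),"b",b.round(3),"pred tip",(g+133*b).round(1))
r=g-LC;print("psi",np.arctan2(-(b@ys),b@dn).round(3),"n-tilt",(b@n).round(3),"axis off at loop: lateral",(np.cross(n,b)@-r).round(1),"n",((-(r)-b*(-(r)@b))@n).round(1),"tip past loop",(133+r@b).round(1))
for nm in ("top","side"):
    c=ctrl.calibration(nm);im,d=ctrl.capture(nm)
    P=cloud(nm,d,np.ones(d.shape,bool));k=P-g;t=k@b;off=k-np.outer(t,b)
    rgb=im[d>0].astype(int)
    m=(t>30)&(t<150)&(np.linalg.norm(off,axis=1)<20)&(rgb[:,0]<1.25*rgb[:,2])
    ref=c["eye"];Q=P[m]
    if len(Q)>10:
        ce=Q.mean(0);v=np.linalg.svd(Q-ce)[2][0];v*=np.sign(v@b);vd=(ce-ref)/np.linalg.norm(ce-ref)
        ax=ce+8*vd*.8;print(nm,len(Q),"shaft dir",v.round(3),"psi",np.arctan2(-(v@ys),v@dn).round(3),"ntilt",(v@n).round(3),"offset of axis from pred",(ax-g-b*((ax-g)@b)).round(1),"tmax",t[m].max().round(1))
    cv2.imwrite(f"{nm}_l.png",im[:,:,::-1])
    for q in ["eye_loop","bar_tip"]: print(nm,q,[(round(float(r["conf"]),2),w(r["point"],c).round(1).tolist()) for r in ctrl.pinpoint(q,nm) if np.linalg.norm(w(r["point"],c)-LC)<120][:2])
E
python3 look.py
```

```text
[0.5, 0.5, -0.62, 1.26, 0.18, 1.89, 2.09] [568.0, -86.0, 346.0]
grip [544.  -82.9 293.2] b [ 0.623  0.59  -0.513] pred tip [626.9  -4.4 224.9]
psi -0.507 n-tilt 0.001 axis off at loop: lateral -17.3 n -38.5 tip past loop -72.0
top 19 shaft dir [ 0.258  0.627 -0.735] psi -0.679 ntilt -0.387 offset of axis from pred [0.9 0.4 1.6] tmax 130.4
top eye_loop [(0.5, [660.5, 20.4, 153.9])]
top bar_tip [(0.58, [633.0, -4.6, 225.5])]
side 143 shaft dir [ 0.625  0.604 -0.495] psi -0.522 ntilt 0.018 offset of axis from pred [-2.1  3.1  0.9] tmax 132.6
side eye_loop [(0.56, [659.3, 17.6, 150.2])]
side bar_tip [(0.8, [623.3, -1.2, 223.4])]
```

```bash
cat > to.py <<'E'
from kin import *
import sys
ps,L,dl,dh=map(float,sys.argv[1:5]);LC=LC+[.5,-.4,0]
st=ctrl.state();b=bd(ps);G=LC-b*L+np.cross(n,b)*dl+n*dh
plan(st["ee_pos"],R.from_quat(st["eef_rot"]),[pose(G,b,n,AL,-1)])
E
python3 to.py -.5 170 0 0
```

```text
[-0.169, -0.117, 0.314, 0.001, 0.0, 0.002]
```

send_rows:
  commands:
    - [[-0.17,-0.117,0.314,0,0,0.002],[-0.17,-0.117,0.314,0,0,0.002],[-0.17,-0.117,0.314,0,0,0.002],[-0.17,-0.117,0.314,0,0,0.002]]

```text
time: 12.75
ee_pos: [576.8, -83.4, 293.7]
eef_rot: [-0.297, 0.931, 0.093, -0.19]
wrist_force: [-0.4, 0.1, -0.4]
gripper_width: 19.8
gripper_force: 29.9
```

```bash
python3 look.py; python3 - <<'E'
from h import *
a=cv2.imread("side_l.png")[130:210,250:360];b=cv2.imread("top_l.png")[120:200,275:385]
cv2.imwrite("pics/l2.png",cv2.resize(np.vstack([a,b])[:, :],None,fx=3.7,fy=3.7,interpolation=cv2.INTER_CUBIC))
E
```

```text
grip [553.1 -79.9 240.9] b [ 0.627  0.585 -0.514] pred tip [636.5  -2.1 172.5]
psi -0.5 n-tilt 0.002 axis off at loop: lateral 1.1 n -1.9 tip past loop -37.7
top 19 shaft dir [ 0.369  0.601 -0.709] psi -0.598 ntilt -0.304 offset of axis from pred [0.9 0.6 1.7] tmax 134.3
top eye_loop [(0.57, [657.3, 17.8, 156.0])]
top bar_tip [(0.45, [641.6, -3.8, 177.3])]
side 58 shaft dir [ 0.637  0.573 -0.516] psi -0.485 ntilt 0.006 offset of axis from pred [-0.5  1.5  1.1] tmax 129.7
side eye_loop [(0.67, [656.1, 20.4, 149.5])]
side bar_tip [(0.61, [634.2, -0.9, 166.5])]
```

View pics/l2.png

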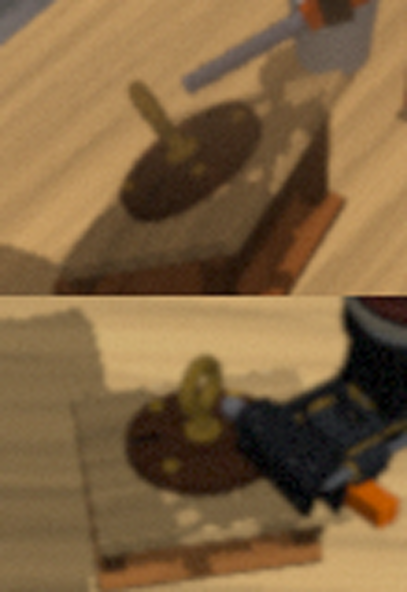

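The side crop (upper half) shows the bar axis aimed at the loop centre at about (150,105). The top crop has the tip at (232,408) just short of the loop at (203,380).

```bash
python3 to.py -.5 142 0 0
```

```text
[-0.183, 0.008, 0.052, 0.001, 0.001, -0.0]
```

send_rows:
  commands:
    - [[-0.06,0.008,0.02,0,0,0],[-0.12,0.008,0.035,0,0,0],[-0.183,0.008,0.052,0,0,0],[-0.183,0.008,0.052,0,0,0]]

```text
time: 13.45
ee_pos: [593.9, -64.3, 275.8]
eef_rot: [-0.298, 0.931, 0.094, -0.191]
wrist_force: [-0.5, 0.4, -0.7]
gripper_width: 20.1
gripper_force: 29.9
```

```bash
python3 look.py; python3 to.py -.5 115 0 0;python3 - <<'E'
from h import *
a=cv2.imread("side_l.png")[140:200,260:340]
cv2.imwrite("pics/l3.png",cv2.resize(a,None,fx=6,fy=6,interpolation=cv2.INTER_CUBIC))
E
```

```text
grip [570.1 -60.8 223. ] b [ 0.625  0.587 -0.515] pred tip [653.2  17.3 154.6]
psi -0.503 n-tilt 0.001 axis off at loop: lateral -0.7 n 1.2 tip past loop -6.7
top eye_loop [(0.71, [659.2, 23.8, 155.9])]
top bar_tip []
side 48 shaft dir [ 0.624  0.587 -0.515] psi -0.503 ntilt -0.0 offset of axis from pred [-0.2  1.1  1. ] tmax 128.0
side eye_loop [(0.57, [658.4, 18.5, 150.3])]
side bar_tip [(0.63, [652.5, 14.3, 150.4])]
[-0.175, 0.002, 0.04, 0.001, 0.001, -0.0]
```

View pics/l3.png

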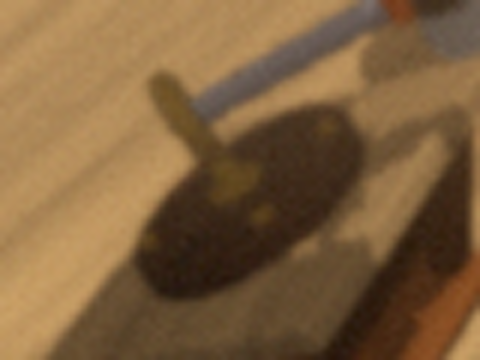

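The tip at (200,107) is entering the loop near its middle (183,112), and there is no contact force yet. I'll carry on.

send_rows:
  commands:
    - [[-0.06,0.002,0.014,0,0,0],[-0.12,0.002,0.028,0,0,0],[-0.175,0.002,0.04,0,0,0]]

```text
time: 14.05
ee_pos: [611.1, -49.1, 263.4]
eef_rot: [-0.297, 0.931, 0.093, -0.19]
wrist_force: [-0.3, -0.1, -0.7]
gripper_width: 19.9
gripper_force: 29.9
```

```bash
python3 look.py; python3 to.py -.5 93 0 0
```

```text
grip [587.4 -45.6 210.6] b [ 0.627  0.585 -0.514] pred tip [670.7  32.2 142.2]
psi -0.501 n-tilt 0.002 axis off at loop: lateral -0.2 n -0.3 tip past loop 19.4
top eye_loop [(0.48, [659.9, 22.7, 155.5])]
top bar_tip []
side 48 shaft dir [ 0.623  0.591 -0.513] psi -0.508 ntilt 0.001 offset of axis from pred [-1.4  2.   0.6] tmax 130.2
side eye_loop [(0.61, [657.5, 19.9, 151.1])]
side bar_tip [(0.68, [668.7, 34.8, 140.5])]
[-0.142, -0.0, 0.036, 0.001, 0.001, -0.0]
```

send_rows:
  commands:
    - [[-0.07,0,0.018,0,0,0],[-0.142,0,0.036,0,0,0],[-0.142,0,0.036,0,0,0]]

```text
time: 14.65
ee_pos: [624.8, -35.4, 251.3]
eef_rot: [-0.298, 0.931, 0.094, -0.19]
wrist_force: [-0.5, 0.7, -1.2]
gripper_width: 19.6
gripper_force: 29.9
```

```bash
cat > arc.py <<'E'
from kin import *
import sys
LC=LC+[.5,-.4,0];v=list(map(float,sys.argv[1:]));L=93
st=ctrl.state();p,Rc=st["ee_pos"],R.from_quat(st["eef_rot"]);r0=None
for k in range(0,len(v),5):
    out=[];
    for ps in v[k:k+5]:
        b=bd(ps);q,R1=pose(LC-b*L,b,n,AL,-1);out.append(rows(p,Rc,q,R1).round(3).tolist())
    print(out);p,Rc=step(p,Rc,out[-1])
print(st["wrist_force"].round(1))
E
python3 arc.py -.43 -.36 -.29 -.22 -.15 -.08 -.01 .06 .13 .2
```

```text
[[0.011, 0.044, -0.008, 0.007, 0.0, 0.022], [0.006, 0.094, -0.006, 0.013, 0.0, 0.044], [-0.003, 0.143, -0.004, 0.018, 0.0, 0.065], [-0.015, 0.191, -0.0, 0.024, 0.0, 0.087], [-0.03, 0.239, 0.004, 0.029, -0.0, 0.108]]
[[-0.002, 0.05, 0.0, 0.006, -0.0, 0.022], [-0.007, 0.1, 0.002, 0.011, -0.0, 0.043], [-0.015, 0.149, 0.004, 0.017, -0.0, 0.065], [-0.027, 0.198, 0.007, 0.022, -0.0, 0.087], [-0.042, 0.245, 0.011, 0.028, -0.0, 0.108]]
[-0.5  0.7 -1.2]
```

send_rows:
  commands:
    - [[0.011,0.044,-0.008,0.007,0,0.022],[0.006,0.094,-0.006,0.013,0,0.044],[-0.003,0.143,-0.004,0.018,0,0.065],[-0.015,0.191,0,0.024,0,0.087],[-0.03,0.239,0.004,0.029,0,0.108]]

```text
time: 15.15
ee_pos: [608.8, -4.4, 261.1]
eef_rot: [-0.143, 0.971, 0.017, -0.189]
wrist_force: [0.1, 2.0, -1.7]
gripper_width: 19.7
gripper_force: 30.0
```

send_rows:
  commands:
    - [[-0.002,0.05,0,0.006,0,0.022],[-0.007,0.1,0.002,0.011,0,0.043],[-0.015,0.149,0.004,0.017,0,0.065],[-0.027,0.198,0.007,0.022,0,0.087],[-0.042,0.245,0.011,0.028,0,0.108]]

```text
time: 15.65
ee_pos: [603.6, 32.8, 260.6]
eef_rot: [0.015, 0.981, -0.058, -0.183]
wrist_force: [-1.2, 1.8, 0.3]
gripper_width: 19.4
gripper_force: 30.1
```

```bash
cat > eye.py <<'E'
from kin import *
for nm in ("top","side"):
    im,d=ctrl.capture(nm);P=cloud(nm,d,np.ones(d.shape,bool));rgb=im[d>0].astype(int)
    k=P-(LC-45*n);h=k@n;q=np.c_[k@dn,k@ys];m=(h>30)&(h<78)&(np.hypot(*q.T)<32)&(rgb[:,0]>1.5*rgb[:,2])&(rgb[:,0]<2.9*rgb[:,2])
    q=q[m];t=np.linalg.svd(q-q.mean(0))[2][0];t*=np.sign(t[1]);pr=(q-q.mean(0))@t
    print(nm,m.sum(),"theta",np.arctan2(t[0],t[1]).round(3),"span",np.ptp(pr).round(),"thick",np.std((q-q.mean(0))@[t[1],-t[0]]).round(1))
    cv2.imwrite(f"{nm}_l.png",im[:,:,::-1])
E
python3 eye.py; python3 look.py|head -2; python3 arc.py .25 .3 .35 .4 .45 .5 .54 .58 .62 .62
```

```text
top 1 theta 0.0 span 0.0 thick 0.0
side 51 theta -0.425 span 45.0 thick 6.2
grip [582.7  27.  206.7] b [ 0.814 -0.072 -0.576] pred tip [691.   17.4 130.1]
psi 0.2 n-tilt 0.0 axis off at loop: lateral 0.5 n -0.9 tip past loop 39.2
[[-0.006, 0.045, 0.006, 0.004, -0.0, 0.016], [-0.009, 0.08, 0.007, 0.008, -0.0, 0.031], [-0.013, 0.116, 0.008, 0.012, -0.0, 0.046], [-0.019, 0.151, 0.009, 0.016, -0.0, 0.062], [-0.027, 0.186, 0.011, 0.02, -0.0, 0.077]]
[[-0.001, 0.036, 0.001, 0.004, -0.0, 0.016], [-0.003, 0.064, 0.001, 0.007, -0.0, 0.028], [-0.006, 0.093, 0.002, 0.01, -0.0, 0.04], [-0.01, 0.121, 0.003, 0.013, -0.0, 0.053], [-0.01, 0.121, 0.003, 0.013, -0.0, 0.053]]
[-2.1  5.3 -1.5]
```

send_rows:
  commands:
    - [[-0.006,0.045,0.006,0.004,0,0.016],[-0.009,0.08,0.007,0.008,0,0.031],[-0.013,0.116,0.008,0.012,0,0.046],[-0.019,0.151,0.009,0.016,0,0.062],[-0.027,0.186,0.011,0.02,0,0.077]]

```text
time: 16.55
ee_pos: [607.0, 59.1, 254.6]
eef_rot: [0.127, 0.97, -0.11, -0.176]
wrist_force: [-4.7, 3.5, 2.1]
gripper_width: 19.8
gripper_force: 30.0
```

send_rows:
  commands:
    - [[-0.001,0.036,0.001,0.004,0,0.016],[-0.003,0.064,0.001,0.007,0,0.028],[-0.006,0.093,0.002,0.01,0,0.04],[-0.01,0.121,0.003,0.013,0,0.053],[-0.01,0.121,0.003,0.013,0,0.053]]

```text
time: 17.05
ee_pos: [612.0, 76.3, 248.8]
eef_rot: [0.203, 0.954, -0.144, -0.168]
wrist_force: [-4.1, 3.9, 4.0]
gripper_width: 19.5
gripper_force: 30.0
```

```bash
python3 eye.py; python3 look.py|head -2; python3 arc.py .64 .66 .68 .68; python3 - <<'E'
from h import *
a=cv2.imread("side_l.png")[140:200,260:340];b=cv2.imread("top_l.png")[120:180,290:370]
cv2.imwrite("pics/l4.png",cv2.resize(np.hstack([a,b]),None,fx=5,fy=5,interpolation=cv2.INTER_CUBIC))
E
```

```text
grip [590.1  64.1 196.6] b [ 0.741 -0.472 -0.478] pred tip [688.6   1.4 133. ]
psi 0.621 n-tilt -0.0 axis off at loop: lateral 0.3 n -0.4 tip past loop 40.4
[[0.0, 0.016, 0.001, 0.002, -0.0, 0.006], [-0.0, 0.03, 0.001, 0.004, -0.0, 0.012], [-0.001, 0.045, 0.001, 0.005, -0.0, 0.018], [-0.001, 0.045, 0.001, 0.005, -0.0, 0.018]]
[-3.5  4.5  2.2]eye.py:5: RuntimeWarning: Mean of empty slice.
  q=q[m];t=np.linalg.svd(q-q.mean(0))[2][0];t*=np.sign(t[1]);pr=(q-q.mean(0))@t
  ret = um.true_divide(
Traceback (most recent call last):
  File "eye.py", line 6, in <module>
    print(nm,m.sum(),"theta",np.arctan2(t[0],t[1]).round(3),"span",np.ptp(pr).round(),"thick",np.std((q-q.mean(0))@[t[1],-t[0]]).round(1))
                                                                   ~~~~~~^^^^
ValueError: zero-size array to reduction operation maximum which has no identity
```

View pics/l4.png

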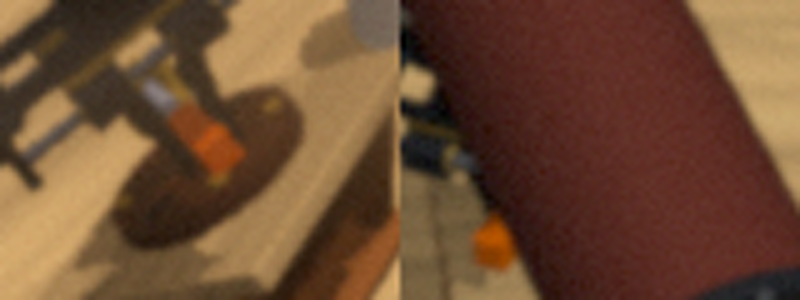

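Both fixed cameras are blocked: in the side crop the gripper hides the loop at (170,80), and the arm hides it from the top. I'll try the wrist camera.

```bash
cat > weye.py <<'E'
from kin import *
import sys
c=ctrl.calibration("wrist");im,d=ctrl.capture("wrist");P,(v,u)=wcloud(d,c);rgb=im[v,u].astype(int)
k=P-(LC-45*n);h=k@n;q=np.c_[k@dn,k@ys];m=(h>30)&(h<78)&(np.hypot(*q.T)<34)&(rgb[:,0]>1.5*rgb[:,2])
q=q[m];print(m.sum(),"h",h[m].min() if m.any() else 0,h[m].max() if m.any() else 0)
if m.sum()>20:
    t=np.linalg.svd(q-q.mean(0))[2][0];t*=np.sign(t[1]);pr=(q-q.mean(0))@t
    print("theta",np.arctan2(t[0],t[1]).round(3),"span",np.ptp(pr).round(),"thick",np.std((q-q.mean(0))@[t[1],-t[0]]).round(1),"mid",q.mean(0).round(1))
uu,vv=map(int,wpix(LC,c));print(uu,vv)
cr=im[max(0,vv-60):vv+60,max(0,uu-80):uu+80];cv2.imwrite(sys.argv[1],cv2.resize(cr,None,fx=5,fy=5,interpolation=cv2.INTER_CUBIC)[:,:,::-1])
E
python3 weye.py pics/we1.png
```

```text
111 h 30.18438848183563 40.38954640290275
theta 0.611 span 11.0 thick 1.0 mid [-5.1 20. ]
321 352
```

View pics/we1.png

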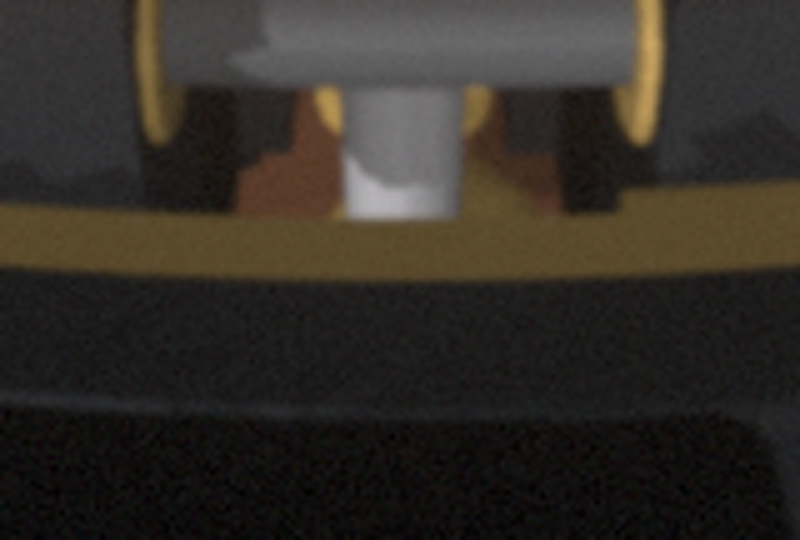

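The loop is hidden here too; only the shaft at (400,150) shows. I'll push slightly further, then swing back inside the slack to look.

send_rows:
  commands:
    - [[0,0.016,0.001,0.002,0,0.006],[0,0.023,0.001,0.003,0,0.009],[0,0.023,0.001,0.003,0,0.009]]

```text
time: 17.75
ee_pos: [613.3, 78.7, 247.5]
eef_rot: [0.215, 0.95, -0.15, -0.167]
wrist_force: [-3.4, 4.0, 3.1]
gripper_width: 20.2
gripper_force: 30.0
```

```bash
python3 arc.py .58 .5 .42 .34 .26 .18 .1 .02 -.04 -.04
```

```text
[[-0.0, -0.05, -0.0, -0.006, 0.0, -0.022], [-0.006, -0.107, 0.001, -0.012, 0.0, -0.047], [-0.017, -0.163, 0.004, -0.019, -0.0, -0.071], [-0.032, -0.218, 0.008, -0.025, -0.0, -0.096], [-0.051, -0.272, 0.013, -0.031, -0.0, -0.121]]
[[-0.002, -0.057, 0.001, -0.006, -0.0, -0.024], [-0.009, -0.114, 0.002, -0.013, -0.0, -0.049], [-0.02, -0.17, 0.005, -0.019, -0.0, -0.074], [-0.031, -0.211, 0.008, -0.024, -0.0, -0.092], [-0.031, -0.211, 0.008, -0.024, -0.0, -0.092]]
[-3.4  4.   3.1]
```

send_rows:
  commands:
    - [[0,-0.05,0,-0.006,0,-0.022],[-0.006,-0.107,0.001,-0.012,0,-0.047],[-0.017,-0.163,0.004,-0.019,0,-0.071],[-0.032,-0.218,0.008,-0.025,0,-0.096],[-0.051,-0.272,0.013,-0.031,0,-0.121]]

```text
time: 18.25
ee_pos: [604.9, 37.4, 258.3]
eef_rot: [0.04, 0.98, -0.07, -0.181]
wrist_force: [0.3, -0.3, -1.4]
gripper_width: 20.0
gripper_force: 29.9
```

send_rows:
  commands:
    - [[-0.002,-0.057,0.001,-0.006,0,-0.024],[-0.009,-0.114,0.002,-0.013,0,-0.049],[-0.02,-0.17,0.005,-0.019,0,-0.074],[-0.031,-0.211,0.008,-0.024,0,-0.092],[-0.031,-0.211,0.008,-0.024,0,-0.092]]

```text
time: 18.75
ee_pos: [607.1, 4.5, 260.0]
eef_rot: [-0.093, 0.978, -0.007, -0.188]
wrist_force: [-0.6, 0.4, -0.5]
gripper_width: 19.5
gripper_force: 29.9
```

```bash
sed -i 's/("top","side")/("side",)/' eye.py; sed -i 's/^    q=q\[m\]/    print("hs",h[m].min(),h[m].max());np.save("eq.npy",np.c_[q[m],h[m]]);q=q[m]/' eye.py; python3 eye.py; python3 - <<'E'
from h import *
a=cv2.imread("side_l.png")[140:200,260:340]
cv2.imwrite("pics/l5.png",cv2.resize(a,None,fx=7,fy=7,interpolation=cv2.INTER_CUBIC))
E
```

```text
hs 30.37506112832763 68.86909020410322
side 97 theta 0.041 span 44.0 thick 7.4
```

View pics/l5.png

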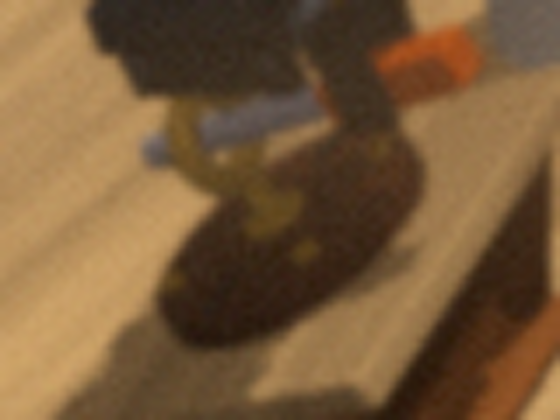

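The side crop shows the loop, at (190,140), now facing along the bar, square to the slope direction, and the fit gives about 0.04 rad. I'll draw the bar straight out.

send_rows:
  commands:
    - [[0.13,0,-0.033,0,0,0],[0.26,0,-0.066,0,0,0],[0.4,0,-0.102,0,0,0],[0.6,0,-0.153,0,0,0],[0.6,0,-0.153,0,0,0]]

```text
time: 19.3
ee_pos: [532.0, -7.9, 317.7]
eef_rot: [-0.093, 0.978, -0.008, -0.187]
wrist_force: [1.6, 1.1, -0.3]
gripper_width: 19.8
gripper_force: 29.9
```

send_rows:
  commands:
    - [[0.3,-0.4,-0.4,0,0,0],[0.5,-0.8,-0.5,0,0,0],[0.5,-0.8,-0.5,0,0,0],[0.5,-0.8,-0.5,0,0,0]]

```text
time: 19.7
ee_pos: [514.5, -140.8, 411.9]
eef_rot: [-0.09, 0.978, -0.008, -0.187]
wrist_force: [0.3, 0.8, -2.1]
gripper_width: 19.7
gripper_force: 29.9
```

```bash
python3 log.py; sed -i 's/("side",)/("side","top")/' eye.py; python3 eye.py; python3 - <<'E'
from h import *
a=cv2.imread("side_l.png")[140:200,260:340];b=cv2.imread("top_l.png")[125:185,290:370]
cv2.imwrite("pics/l6.png",cv2.resize(np.hstack([a,b]),None,fx=5,fy=5,interpolation=cv2.INTER_CUBIC))
E
```

```text
[0.5, 0.32, -0.49, 1.32, 0.21, 1.91, 1.79] [514.0, -141.0, 412.0]
hs 30.887200658563128 70.51633733138854
side 88 theta 0.022 span 48.0 thick 3.1
hs 37.93857090908213 71.965245290663
top 39 theta -0.012 span 51.0 thick 3.3
```

View pics/l6.png

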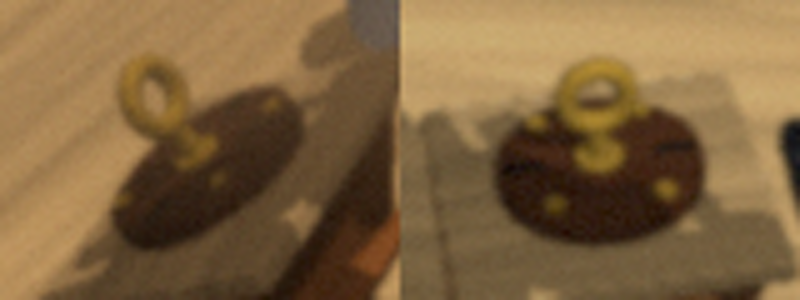

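The loop at (598,95) in the top view is now in line with both black marks at (515,170) and (675,145). The fits give +0.02 and -0.01 rad. Next is the tray.

```bash
cat > tray.py <<'E'
from sim import *
up=np.array([0,0,1.])
def P(h,z):
    b=np.array([np.cos(h),np.sin(h),0]);return pose(np.r_[442,-317,z]-43*b,b,up,AL,-1)
if __name__=="__main__":
    st=ctrl.state();p,Rc=st["ee_pos"],R.from_quat(st["eef_rot"])
    for hd in (-10,-20):
        h=np.radians(hd);q=st["q"].copy()
        for z in (150,20): r=go(q,*P(h,z));q=r[0];print(hd,z,q.round(2).tolist(),r[1:])
    h=np.radians(-10);pt,Rt=P(h,150);rv=(Rc.inv()*Rt).as_rotvec();print(np.degrees(rv),pt)
    plan(p,Rc,[((p*2+pt)/3,Rc*R.from_rotvec(rv/3)),((p+2*pt)/3,Rc*R.from_rotvec(rv*2/3)),(pt,Rt)])
E
python3 tray.py
```

```text
-10 150 [0.87, -0.0, -0.24, 2.06, -0.15, 0.87, 2.12] (np.float64(2.7803741282111203e-05), np.float64(1.1299682679012041e-05))
-10 20 [0.86, 0.2, -0.24, 2.17, -0.14, 0.55, 2.14] (np.float64(1.0785890261830425e-06), np.float64(1.0907766538655907e-07))
-20 150 [0.84, -0.02, -0.24, 2.08, -0.09, 0.85, 1.87] (np.float64(1.0860535718826075e-05), np.float64(9.706493415639462e-06))
-20 20 [0.82, 0.19, -0.24, 2.19, -0.05, 0.52, 1.85] (np.float64(1.501749140268118e-06), np.float64(4.5861660482341346e-07))
[ -0.1283277  -35.73172511  20.89696403] [ 385.52183706 -307.04137605  206.19692046]
[0.163, -0.327, 0.544, -0.0, -0.066, 0.039]
[0.23, -0.352, 0.503, -0.001, -0.066, 0.038]
[0.285, -0.384, 0.449, 0.0, -0.067, 0.039]
```

Feasible.

send_rows:
  commands:
    - [[0.16,-0.33,0.54,0,-0.066,0.039],[0.16,-0.33,0.54,0,-0.066,0.039],[0.16,-0.33,0.54,0,-0.066,0.039],[0.16,-0.33,0.54,0,-0.066,0.039]]

```text
time: 20.2
ee_pos: [471.2, -191.4, 340.3]
eef_rot: [-0.034, 0.996, -0.008, -0.087]
wrist_force: [0.7, 0.2, -1.0]
gripper_width: 19.6
gripper_force: 29.9
```

send_rows:
  commands:
    - [[0.23,-0.35,0.5,0,-0.066,0.038],[0.23,-0.35,0.5,0,-0.066,0.038],[0.23,-0.35,0.5,0,-0.066,0.038],[0.23,-0.35,0.5,0,-0.066,0.038]]

```text
time: 20.6
ee_pos: [429.9, -247.6, 274.3]
eef_rot: [0.024, 1.0, -0.009, 0.018]
wrist_force: [0.4, -0.2, -1.1]
gripper_width: 19.5
gripper_force: 29.9
```

send_rows:
  commands:
    - [[0.28,-0.38,0.45,0,-0.067,0.039],[0.28,-0.38,0.45,0,-0.067,0.039],[0.28,-0.38,0.45,0,-0.067,0.039],[0.28,-0.38,0.45,0,-0.067,0.039],[0.28,-0.38,0.45,0,-0.067,0.039]]

```text
time: 21.1
ee_pos: [390.3, -304.0, 208.4]
eef_rot: [0.082, 0.989, -0.011, 0.125]
wrist_force: [0.4, -0.3, -0.2]
gripper_width: 19.7
gripper_force: 29.9
```

```bash
python3 log.py; python3 - <<'E'
from tray import *
st=ctrl.state();p,Rc=st["ee_pos"],R.from_quat(st["eef_rot"]);h=np.radians(-10)
plan(p,Rc,[P(h,50),P(h,21)])
E
```

```text
[0.92, -0.03, -0.27, 2.08, -0.16, 0.87, 2.14] [390.0, -304.0, 208.0]
[0.197, -0.024, 0.653, 0.0, 0.001, 0.003]
[0.048, -0.0, 0.187, 0.0, -0.0, 0.0]
```

send_rows:
  commands:
    - [[0.197,-0.024,0.653,0,0.001,0.003],[0.197,-0.024,0.653,0,0.001,0.003],[0.197,-0.024,0.653,0,0.001,0.003],[0.197,-0.024,0.653,0,0.001,0.003]]

```text
time: 21.5
ee_pos: [384.0, -307.2, 105.2]
eef_rot: [0.087, 0.989, -0.009, 0.123]
wrist_force: [0.3, -0.5, -0.1]
gripper_width: 20.1
gripper_force: 29.9
```

send_rows:
  commands:
    - [[0.016,0,0.062,0,0,0],[0.032,0,0.125,0,0,0],[0.048,0,0.187,0,0,0],[0.048,0,0.187,0,0,0]]

```text
time: 21.9
ee_pos: [381.9, -307.8, 74.7]
eef_rot: [0.089, 0.988, -0.01, 0.122]
wrist_force: [0.3, 0.0, -1.4]
gripper_width: 19.6
gripper_force: 30.0
```

```bash
python3 log.py; python3 - <<'E'
from tray import *
st=ctrl.state();p,Rc=st["ee_pos"],R.from_quat(st["eef_rot"]);print(p,(p+58*Rc.apply([0,0,1])),st["wrist_force"])
im,d=ctrl.capture("side");P=cloud("side",d,np.ones(d.shape,bool));rgb=im[d>0].astype(int)
m=(abs(P[:,0]-480)<70)&(abs(P[:,1]+317)<50)&(P[:,2]>8)&(P[:,2]<60)&(rgb[:,0]<1.4*rgb[:,2]);print("shaft pts",m.sum(),np.percentile(P[m,2],[10,50,90]) if m.any() else "")
E
```

```text
[0.91, 0.17, -0.27, 2.2, -0.13, 0.56, 2.15] [382.0, -308.0, 75.0]
[ 381.88446437 -307.75296372   74.66027981] [ 395.81072968 -310.16057642   18.40850175] [ 0.29259596  0.00288611 -1.43721358]
shaft pts 58 [17.57987396 22.67436818 25.39602276]
```

send_rows:
  commands:
    - [[0,0,0,0,0,0],[0,0,0,0,0,0],[0,0,0,0,0,0],[0,0,0,0,0,0],[0,0,0,0,0,0]]
  jaw: 0.6

```text
time: 22.45
ee_pos: [382.2, -308.0, 75.5]
eef_rot: [0.089, 0.988, -0.01, 0.123]
wrist_force: [-0.1, 0.1, 0.2]
gripper_width: 49.1
gripper_force: 0.0
```

send_rows:
  commands:
    - [[0,0,-0.15,0,0,0],[0,0,-0.4,0,0,0],[0,0,-0.7,0,0,0],[0,0,-1.0,0,0,0],[0,0,-1.0,0,0,0]]

```text
time: 22.95
ee_pos: [347.0, -303.5, 226.9]
eef_rot: [0.089, 0.988, -0.014, 0.126]
wrist_force: [1.1, -0.7, 0.7]
gripper_width: 51.9
gripper_force: 0.0
```

send_rows:
  commands:
    - [[0.3,0.3,-0.5,0,0,0],[0.3,0.3,-0.5,0,0,0],[0.3,0.3,-0.5,0,0,0],[0.3,0.3,-0.5,0,0,0],[0.3,0.3,-0.5,0,0,0]]

```text
time: 23.45
ee_pos: [293.1, -246.6, 281.7]
eef_rot: [0.089, 0.988, -0.01, 0.122]
wrist_force: [-0.6, 0.6, -0.0]
gripper_width: 52.5
gripper_force: 0.0
```

```bash
python3 log.py; python3 eye.py; python3 - <<'E'
from h import *
for nm in ("side","top"):
    c=ctrl.calibration(nm);im,d=ctrl.capture(nm)
    P=cloud(nm,d,np.ones(d.shape,bool));rgb=im[d>0].astype(int)
    m=(abs(P[:,0]-440)<120)&(abs(P[:,1]+317)<75)&(P[:,2]>8)&(P[:,2]<60)&(rgb[:,0]<1.4*rgb[:,2]);
    if m.any(): print(nm,"shaft",m.sum(),P[m].min(0).round(),P[m].max(0).round(),np.median(P[m,2]))
    for q in ["planter","bottle","candle_cup","bar"]: print(q,[(round(float(r["conf"]),2),w(r["point"],c).round(0).tolist()) for r in ctrl.pinpoint(q,nm)[:3]])
E
```

```text
[0.98, -0.34, -0.23, 2.17, -0.24, 1.11, 2.23] [293.0, -247.0, 282.0]
hs 30.935168153716706 69.66461296519242
side 90 theta 0.03 span 48.0 thick 3.2
hs 39.78009096596339 75.88490012931308
top 32 theta -0.019 span 51.0 thick 2.8
side shaft 96 [ 425. -335.   11.] [ 524. -307.   25.] 18.752996715121185
planter [(0.82, [666.0, -259.0, -3.0])]
bottle [(0.94, [698.0, 240.0, 3.0])]
candle_cup [(0.6, [380.0, -28.0, 3.0])]
bar [(0.96, [293.0, 298.0, 8.0]), (0.92, [698.0, 410.0, 10.0]), (0.84, [385.0, -307.0, 13.0])]
top shaft 148 [ 427. -342.    8.] [ 532. -311.   27.] 20.867869659273993
planter [(0.61, [670.0, -259.0, 1.0])]
bottle [(0.8, [704.0, 234.0, 4.0]), (0.34, [391.0, -313.0, 16.0])]
candle_cup [(0.51, [388.0, -34.0, -1.0])]
bar [(0.9, [428.0, 514.0, 10.0]), (0.78, [296.0, 286.0, 9.0]), (0.68, [699.0, 405.0, 14.0])]
```

Bar lies flat in the tray, the eye is aligned and the bystanders are in place, so I'm handing in.

```bash
python3 -c "
from rig import ctrl
print(ctrl.sign_off())"
```

```text
the job is handed in; nothing more can be done
None
```

The job is handed in at about 23.5 s: the bar turned the eye to within about 0.03 rad of the marks and now lies flat in the red tray, with the planter, bottle and candle cup undisturbed. One risk: on a first, abandoned grasp attempt, joints 3 and 7 read about 0.004 rad past their range limits.

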